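Load the grinding block and bring it to the dosing notch

TASK

Load the grinding block for dosing: take the three steel balls from the blue rack and lower one into each of the three wells, leaving the white ceramic balls in the rack and the other things on the bench undisturbed. Then take the carriage by its black knob and slide it along the rail towards the dosing head until the ball catch clicks into its notch; do not run on past the notch. Finish with the carriage standing in the notch and the knob still gripped, and do not let go of it.

Things in the scene. Friction and masses are not known exactly. Their poses are not given: they have to be found in the camera images.
- carriage (a joint): travel of the carriage along its rail, m: 0 at the loading end, growing towards the dosing head, far stop at 0.235. Starts from 0 to 0.04. The ball catch sits in the notch, wells right under the nozzles, at 0.200. Drag of about 1 N; within 4 mm of the notch's middle the catch pulls the carriage in, and 5 to 6 N push it out again
- notch (a point): 8 mm wide notch in the dark steel detent bar beside the rail (on the side away from the robot), marked by a red line on the base plate: point at the middle of the notch on the bar's top face, 26 mm above the table. The catch's sprung ball is on the carriage's side, 40 mm nearer the wells than the knob, and comes level with this point along the rail when it clicks in
- well1 (a point): centre of the mouth of a well in the green-grey block on the carriage, the one nearest the knob; x lies across the rail, y along it (the carriage travels towards -y, to the head), z up. Block 56 x 116 mm, top 56 mm above the table; wells in a row along the rail, 36 mm apart, 25 mm across, 14 mm deep with flat bottoms: a ball in one stands 6 mm proud, its centre 4 mm below this point
- well2 (a point): centre of the mouth of a well in the green-grey block on the carriage, the middle one; x lies across the rail, y along it (the carriage travels towards -y, to the head), z up. Block 56 x 116 mm, top 56 mm above the table; wells in a row along the rail, 36 mm apart, 25 mm across, 14 mm deep with flat bottoms: a ball in one stands 6 mm proud, its centre 4 mm below this point
- well3 (a point): centre of the mouth of a well in the green-grey block on the carriage, the one nearest the dosing head; x lies across the rail, y along it (the carriage travels towards -y, to the head), z up. Block 56 x 116 mm, top 56 mm above the table; wells in a row along the rail, 36 mm apart, 25 mm across, 14 mm deep with flat bottoms: a ball in one stands 6 mm proud, its centre 4 mm below this point
- knob: upright round black knob by which the carriage is moved, on a plate at its trailing end, 130 mm from the middle well, away from the dosing head; 24 mm across, on a thinner 14 mm steel stem. Origin on the stem's foot, on the carriage plate 36 mm above the table; stem up to 12 mm, knob from 12 to 40 mm above it; y points along the rail, away from the head
- dosing_slide: fixed base plate 130 x 485 x 10 mm with the rail along its y, the white dosing tower (200 mm high) at its -y end and from it the dosing head reaching over the rail: head underside 103 mm above the table, nozzle tips 78 mm, top 170 mm. With the carriage in the notch the head's near end is 84 mm from the knob's axis. Origin under the rail, 165 mm from the head's middle
- knob_grip (a point): point on the knob's axis at gripping height, 26 mm above knob, 62 mm above the table
- ball_rack: fixed blue rack, 204 x 54 x 10 mm, origin under its centre; the five shallow dimples (17 mm wide, 3 mm deep) lie in a row along its x, 40 mm apart, the middle one at its centre. A ball is best gripped across the row, along y
- steel1: dark grey polished steel grinding ball, 20 mm across, 33 g; its origin is its centre. At the start it sits in one of the five dimples of the blue rack (which one varies), its centre 7 mm above the rack's top face
- steel2: dark grey polished steel grinding ball, 20 mm across, 33 g; its origin is its centre. At the start it sits in one of the five dimples of the blue rack (which one varies), its centre 7 mm above the rack's top face
- steel3: dark grey polished steel grinding ball, 20 mm across, 33 g; its origin is its centre. At the start it sits in one of the five dimples of the blue rack (which one varies), its centre 7 mm above the rack's top face
- ceramic1: white ceramic grinding ball, not wanted in this job; 20 mm across, 25 g; its origin is its centre. At the start it sits in one of the five dimples of the blue rack (which one varies), its centre 7 mm above the rack's top face
- ceramic2: white ceramic grinding ball, not wanted in this job; 20 mm across, 25 g; its origin is its centre. At the start it sits in one of the five dimples of the blue rack (which one varies), its centre 7 mm above the rack's top face
- tube_red: capped sample tube with a red cap, 16 mm across the cap, 98 mm long, standing loose in the white tube rack to the left of the ball rack (about 66 x 156 mm, 62 mm high); origin at the tube's bottom
- tube_purple: capped sample tube with a purple cap, 16 mm across the cap, 98 mm long, standing loose in the white tube rack to the left of the ball rack (about 66 x 156 mm, 62 mm high); origin at the tube's bottom
- tube_teal: capped sample tube with a teal cap, 16 mm across the cap, 98 mm long, standing loose in the white tube rack to the left of the ball rack (about 66 x 156 mm, 62 mm high); origin at the tube's bottom
- specimen_pot: small clear specimen pot with an orange lid, 52 mm across, 48 mm high, loose, beyond the ball rack; origin under its centre
- buffer_bottle: clear bottle with a blue cap, 52 mm across, 100 mm high, loose, in front of the slide on the right; origin under its centre
- forceps: steel forceps lying flat in front of the robot, 116 mm long, 6 mm high, loose; origin at the middle of the underside

How it is judged:
By the outcome, as a careful person would: the job done as asked, in the order asked, and still so for the second after the job is handed in, while the arm keeps its last pose, push and grip.
It also fails if it takes over 70 s, if anything falls off the work surface, if the arm or the gripper's body presses on something with over 40 N, if the wrist force passes 120 N, or if a joint passes its speed limit or range.

ROBOT

A 6-joint arm with a two-finger parallel gripper is mounted at the origin on the work surface. World frame = base frame: x ahead of the robot, y to its left, z up, the work surface at z = 0. Lengths are in m, angles in rad, forces in N, time in s.
With the tool pointing down it reaches from about 0.375 to 0.75 m from the base axis. Payload 9 kg.
Tool frame: the origin (TCP) lies midway between the tips of the shut fingers; the grasp point (between the pads) lies 19 mm behind it; y points along the fingers, x is the direction in which the jaws open and shut, and the axes are right-handed (so a half turn about y gives the same grasp; the last joint's range is limited). The gripper opens to 85 mm and grips with 20 to 120 N. Pads are 22 mm wide; open, the fingers measure 114 mm over their backs; the gripper's body (76 mm by 85 mm) begins 54 mm behind the grasp point. The pads swing forward as they close: fully open they stand 13 mm farther back than shut.
Start: joints at [0.948, 0.104, 0.097, 1.564, 0, 1.353], TCP at [0.236, 0.552, 0.231] pointing down, gripper open.
Joint ranges: [-2.99, 2.99], [-0.84, 1.86], [-1.1, 1.16], [-1.84, 2.11], [-1.51, 1.56], [-3.14, 3.14]. Speed limits (rad/s): [2.22, 2.22, 2.57, 3.14, 3.14, 3.14].

INTERFACE

Orientations are given as a rotation vector (axis times angle).
In Python, from workcell import arm gives the robot as it stands.
- The arm moves only by the shell command python3 -m inch 'ROWS' [OPENING]. ROWS is JSON, a list of rows, each a list of 2 entries, a list of its own where there are three numbers: the shift along the tool's x, y, z in m, then the turn about the tool's y in degrees. A call has 1 to 8 rows; each row is the pose to reach, as a shift and turn from the pose commanded when the call began, along the tool's axes at that moment; what a row does not reach only later rows make up. A row lasts 1/10 s, in which the tool goes at most 50 mm and 8.59 degrees, less where a joint would pass 70% of its speed; a pose out of reach is approached as far as the arm can. A call with a gripper value outside its range is refused whole. OPENING is the opening, from 0 (shut) to 1 (fully open), set as the call begins (- or left out, the last holds). The fingers move at their own pace and stop on an object; the grip force is fixed at half the most. Time passes only in rows, so rows that repeat a pose let the fingers close. It gives the time, the measured TCP pose, the force and the opening at its end, in the units of the state.
- arm.read_state(): the state, without advancing time (a new reading comes with each control period).
- arm.read_camera(name): name is "scene" or "side" or "wrist"; returns the picture (480x640x3 uint8, blue, green, red); there is no depth.
- arm.camera_model(name): a dict with "K" (3x3 intrinsics, pixels), "R" (3x3) and "t" (3): a world point X has camera coordinates R X + t. Camera axes: x right, y down, z forward; pixel columns grow to the right and rows downward; lengths in m; the calibration is good to about 2 mm. A picture is of the moment at which its call begins: read the wrist's pose just before it. camera_model takes no time and is no camera call; for the wrist camera it gives the pose at the moment of the call.
- arm.sign_off(): hands the job in, once; it reports no verdict.
The state is a dict: "time": time; "joint_pos": joint angles; "qd": joint speeds; "effort": joint torques, N m; "tcp_pos": TCP position; "tool_rot": TCP orientation; "wrist_force": force on the tool from outside, world axes, zero at the start; "ft_torque": the same for the moment, N m; "width": finger opening in m.
Only numpy, scipy, OpenCV 4.12 (cv2) and the standard library are available. Lean on these libraries where they do the work, as an engineer would, in place of code of your own. Each camera call takes 0.05 s, during which the arm holds its last target.

## Working session

There is one attempt and no reset: what is moved stays moved. The work goes in short steps, Python scripts to look and compute and a shell command to move; the robot and the scene stay as the last step left them, time stands still between calls to the robot, and variables do not carry over. Pictures are saved under pics/ and viewed, and the job is handed in when it is done.

```bash
ls; mkdir -p pics
python3 - <<'E'
from workcell import arm
import cv2
s=arm.read_state();print(s)
for n in ("scene","side","wrist"):
    m=arm.camera_model(n);print(n,m)
    cv2.imwrite(f"pics/{n}0.png",arm.read_camera(n))
E
```

```text
pics
{'time': 0.0, 'joint_pos': array([9.48296037e-01, 1.04717654e-01, 9.64758765e-02, 1.56391189e+00,
       1.12045586e-05, 1.35309861e+00]), 'qd': array([-0.0006843 , -0.0011321 , -0.00062088,  0.00166529,  0.00206887,
        0.00029826]), 'effort': array([-1.04662042e-03, -5.56934452e+01,  5.03644896e+01,  1.72174576e-02,
       -3.74142646e-04,  5.11621721e-06]), 'tcp_pos': array([0.23608872, 0.55123449, 0.23051522]), 'tool_rot': array([-1.37442453, -0.90507413,  0.90716737]), 'wrist_force': array([-0.41081256, -0.17644768,  0.36292255]), 'ft_torque': array([-0.0363092 ,  0.03542031, -0.00046017]), 'width': 0.08512474646433109}
scene {'K': array([[510.80500623,   0.        , 322.06482787],
       [  0.        , 510.80500623, 239.71469851],
       [  0.        ,   0.        ,   1.        ]]), 'R': array([[ 0.7658612 ,  0.6429647 , -0.00728198],
       [ 0.5084987 , -0.6125471 , -0.60515711],
       [-0.39355521,  0.45976347, -0.79607276]]), 't': array([-0.4993518 , -0.13871624,  1.20293766])}
side {'K': array([[461.01043585,   0.        , 318.65230159],
       [  0.        , 461.01043585, 236.15712518],
       [  0.        ,   0.        ,   1.        ]]), 'R': array([[-0.99689012, -0.07855439,  0.00626869],
       [-0.06082315,  0.7164095 , -0.69502372],
       [ 0.05010621, -0.69324356, -0.71895948]]), 't': array([ 0.51894582, -0.02975689,  1.06364831])}
wrist {'K': array([[388.7132284 ,   0.        , 319.95085592],
       [  0.        , 388.7132284 , 240.75965705],
       [  0.        ,   0.        ,   1.        ]]), 'R': array([[ 0.39490309,  0.9187215 , -0.00153452],
       [ 0.88573306, -0.38027871,  0.26620489],
       [ 0.24398461, -0.10648431, -0.96391525]]), 't': array([-0.59947187, -0.03353699,  0.37775602])}
```

View pics/scene0.png

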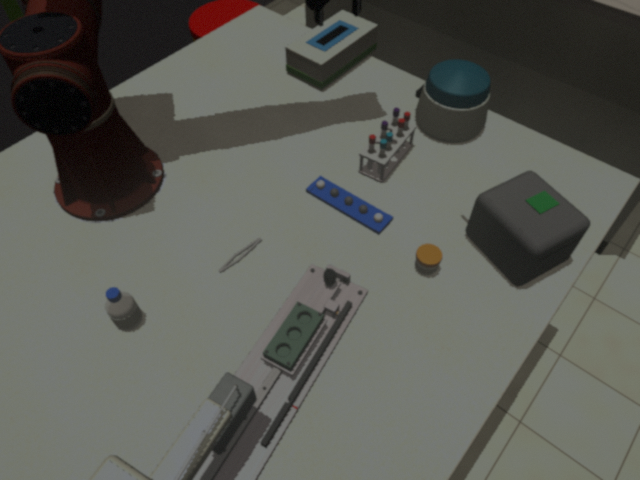

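View pics/side0.png

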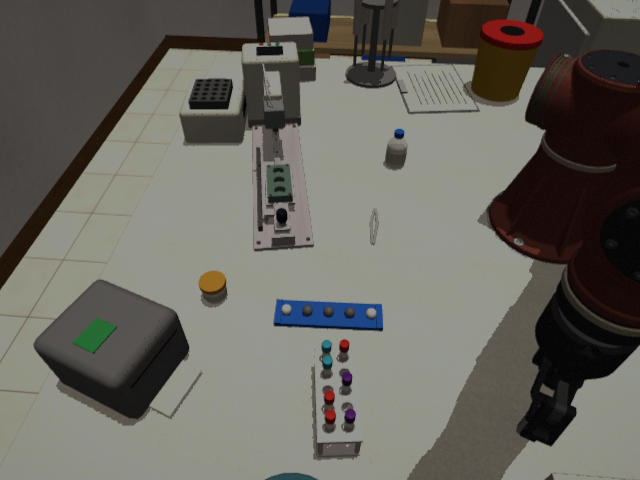

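View pics/wrist0.png

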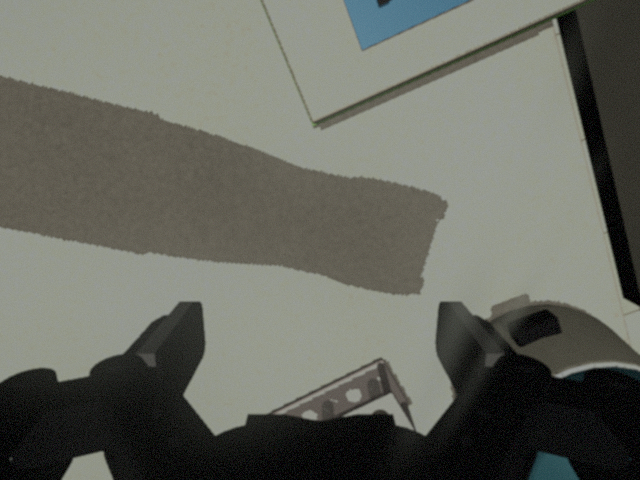

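The side view shows the rack balls at about (287..371, 310..314): white at both ends, with the three steel balls in the middle. The knob is at about (282,215) and the wells at about (279,168..197). Next I'll measure these by casting rays.

```bash
cat > h.py <<'E'
import numpy as np, cv2
from workcell import arm
from scipy.spatial.transform import Rotation as Rn
def ray(m,u,v):
    d=m["R"].T@np.linalg.solve(m["K"],np.array([u,v,1.0])); c=-m["R"].T@m["t"]
    return c,d/np.linalg.norm(d)
def plane(m,u,v,z):
    c,d=ray(m,u,v); return c+d*(z-c[2])/d[2]
def tri(ms,ps):
    A=np.zeros((3,3));b=np.zeros(3)
    for m,p in zip(ms,ps):
        c,d=ray(m,*p);P=np.eye(3)-np.outer(d,d);A+=P;b+=P@c
    X=np.linalg.solve(A,b)
    return X
def proj(m,X):
    p=m["K"]@(m["R"]@np.asarray(X)+m["t"]); return p[:2]/p[2]
E
python3 - <<'E'
import cv2
s=cv2.imread('pics/side0.png');c=cv2.imread('pics/scene0.png')
def crop(im,x0,y0,w,h,k): return cv2.resize(im[y0:y0+h,x0:x0+w],None,fx=k,fy=k,interpolation=cv2.INTER_CUBIC)
cv2.imwrite('pics/a.png',crop(s,240,120,100,130,4.5))
cv2.imwrite('pics/b.png',crop(c,215,255,160,130,4.5))
cv2.imwrite('pics/c.png',cv2.vconcat([crop(s,265,290,130,50,6),crop(c,290,165,130,75,6)[:299]]) if 0 else crop(s,265,290,130,50,6))
cv2.imwrite('pics/d.png',crop(c,295,165,110,75,7))
E
```

```text
(no output)
```

View pics/a.png

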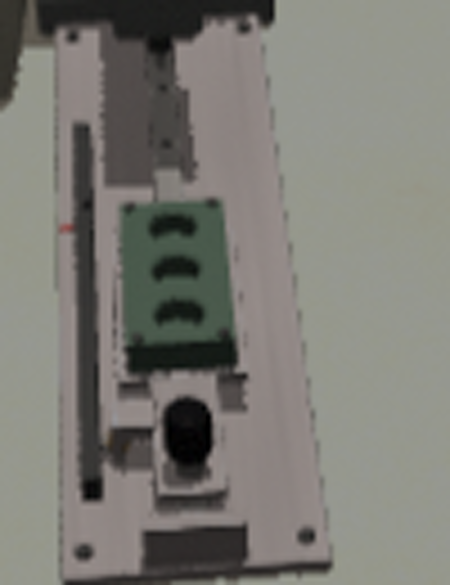

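View pics/b.png

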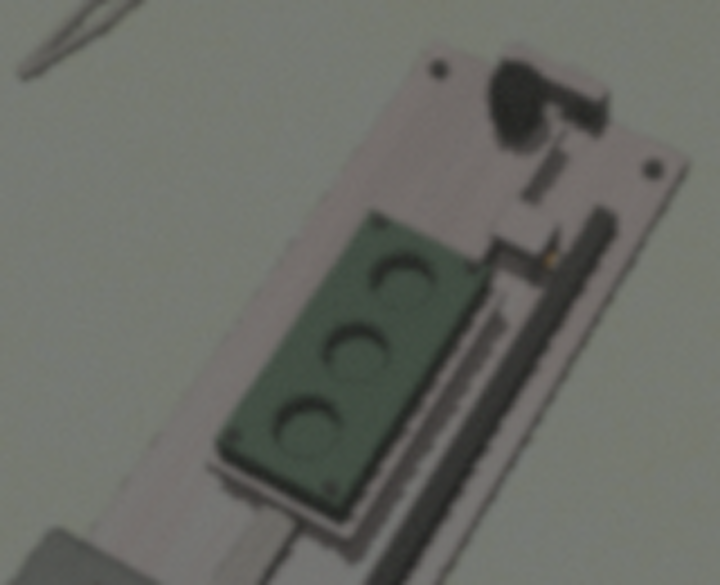

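View pics/c.png

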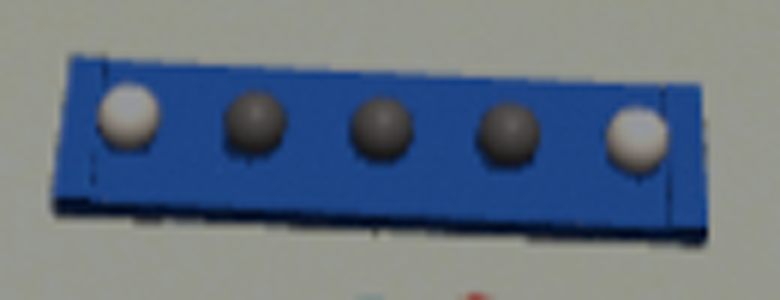

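View pics/d.png

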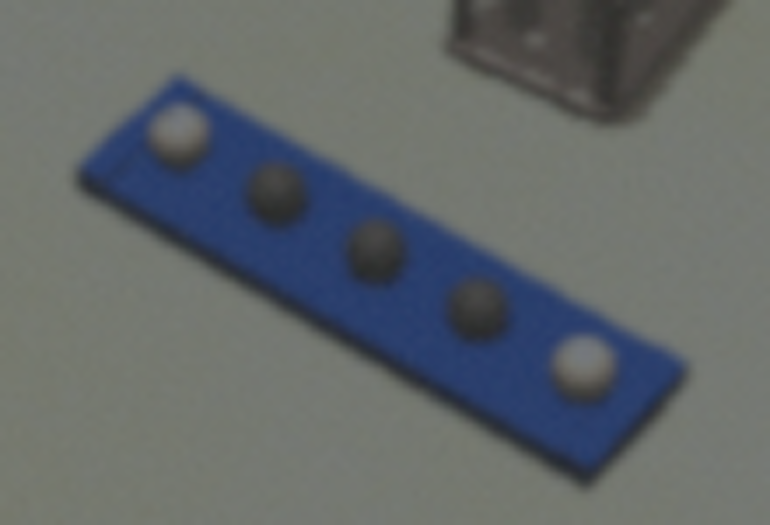

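```bash
cat > m0.py <<'E'
from h import *
M={n:arm.camera_model(n) for n in("scene","side")}
I={n:cv2.imread(f'pics/{n}0.png') for n in M}
balls={}
for n,im in I.items():
    hsv=cv2.cvtColor(im,cv2.COLOR_BGR2HSV)
    b=cv2.inRange(hsv,(105,120,40),(125,255,255))
    cs,_=cv2.findContours(b,cv2.RETR_EXTERNAL,cv2.CHAIN_APPROX_NONE)
    c=[c for c in cs if abs(cv2.contourArea(cv2.convexHull(c))-2700)<1700 and 290<c[:,0,0].mean()<360 and 170<c[:,0,1].mean()<330]
    c=max(c,key=cv2.contourArea)
    hull=np.zeros_like(b);cv2.fillConvexPoly(hull,cv2.convexHull(c),255)
    hull=cv2.erode(hull,np.ones((3,3)))
    nb=cv2.bitwise_and(hull,cv2.inRange(hsv,(0,0,0),(180,110,255)))
    k,l,st,ce=cv2.connectedComponentsWithStats(nb)
    o=[(ce[i],st[i,4]) for i in range(1,k) if st[i,4]>25]
    o.sort(key=lambda t:t[0][0]*(1 if n=="scene" else -1))
    balls[n]=[t[0] for t in o]
    for t in o:
        v=hsv[int(t[0][1]),int(t[0][0])]
        print(n,t[0].round(1),t[1],v,plane(M[n],*t[0],0.017).round(4))
    # green block
    g=cv2.inRange(hsv,(60,40,50),(90,255,255))
    cs,_=cv2.findContours(g,cv2.RETR_EXTERNAL,cv2.CHAIN_APPROX_NONE)
    cs=[c for c in cs if 400<cv2.contourArea(c)<4000 and 120<c[:,0,1].mean()<380 and c[:,0,0].mean()<330]
    for c in cs:
        r=cv2.minAreaRect(c);p=cv2.boxPoints(r)
        print(n,'green',cv2.contourArea(c),r,[plane(M[n],*q,0.056).round(4) for q in p])
if len(balls["scene"])==len(balls["side"]):
    for a,b in zip(balls["scene"],balls["side"]): print(tri([M["scene"],M["side"]],[a,b]).round(4))
E
python3 m0.py
```

```text
scene [320.1 183.9] 73 [ 90   4 120] [0.3981 0.2958 0.017 ]
scene [334.  192.1] 66 [45  8 61] [0.4385 0.2964 0.017 ]
scene [348.2 200.3] 64 [ 0  4 64] [0.4786 0.2972 0.017 ]
scene [362.8 208.7] 65 [15  8 67] [0.5185 0.2984 0.017 ]
scene [377.8 217.2] 83 [ 36  11 116] [0.5582 0.2999 0.017 ]
side [370.8 312.8] 94 [ 75   3 150] [0.3991 0.2933 0.017 ]
side [349.5 311.8] 79 [12 15 83] [0.4392 0.2943 0.017 ]
side [328.3 310.9] 77 [12 15 87] [0.4791 0.2957 0.017 ]
side [307.2 309.8] 75 [12 14 91] [0.519  0.2965 0.017 ]
side [286.  308.9] 92 [100   5 153] [0.5593 0.2979 0.017 ]
side green 752.0 ((94.54158020019531, 334.5394287109375), (22.389911651611328, 41.914222717285156), 43.451839447021484) [array([0.9044, 0.4216, 0.056 ]), array([0.8811, 0.3579, 0.056 ]), array([0.8402, 0.3866, 0.056 ]), array([0.865 , 0.4472, 0.056 ])]
side green 620.5 ((278.61883544921875, 180.30738830566406), (30.96322250366211, 23.08661460876465), 84.80557250976562) [array([ 0.6562, -0.0856,  0.056 ]), array([ 0.6018, -0.0987,  0.056 ]), array([0.5814, 0.0143, 0.056 ]), array([0.632 , 0.0258, 0.056 ])]
[0.3992 0.2945 0.0187]
[0.4392 0.2953 0.0184]
[0.4791 0.2964 0.0181]
[0.519  0.2974 0.0182]
[0.559  0.2989 0.0185]
```

Run:
```python
from h import *
ms,md=arm.camera_model('scene'),arm.camera_model('side')
f=lambda x0,y0,k,p:(x0+(p[0]+.5)/k-.5,y0+(p[1]+.5)/k-.5)
for p in [(403,281),(356,352),(308,427)]: print('sc well',plane(ms,*f(215,255,4.5,p),.056).round(4))
for p in [(180,313),(176,268),(172,226)]: print('sd well',plane(md,*f(240,120,4.5,p),.056).round(4))
# block top corners
C=[plane(ms,*f(215,255,4.5,p),.056) for p in [(370,211),(490,273),(343,517),(217,441)]]
print('sc blk',np.round(C,4),np.mean(C,0).round(4))
D=[plane(md,*f(240,120,4.5,p),.056) for p in [(120,205),(221,201),(236,345),(127,349)]]
print('sd blk',np.round(D,4),np.mean(D,0).round(4))
print('sd knobtop',plane(md,*f(240,120,4.5,(188,414)),.076).round(4))
print('red',plane(md,*f(240,120,4.5,(67,228)),.010).round(4))
mw=arm.camera_model('wrist');s=arm.read_state()
Rt=Rn.from_rotvec(s['tool_rot']).as_matrix();print(Rt.round(3))
c=-mw['R'].T@mw['t'];print('cam in tool',(Rt.T@(c-s['tcp_pos'])).round(4),'\n',(Rt.T@mw['R'].T).round(3))
print(proj(mw,s['tcp_pos']),proj(mw,s['tcp_pos']+[0,0,.019]))
```

```text
sc well [ 0.6114 -0.001   0.056 ]
sc well [ 0.6179 -0.0363  0.056 ]
sc well [ 0.6249 -0.0716  0.056 ]
sd well [ 0.6108 -0.0025  0.056 ]
sd well [ 0.6178 -0.0382  0.056 ]
sd well [ 0.6248 -0.0731  0.056 ]
sc blk [[ 0.5799  0.0146  0.056 ]
 [ 0.6358  0.024   0.056 ]
 [ 0.6596 -0.0899  0.056 ]
 [ 0.6022 -0.0981  0.056 ]] [ 0.6193 -0.0373  0.056 ]
sd blk [[ 0.6553 -0.0888  0.056 ]
 [ 0.6015 -0.097   0.056 ]
 [ 0.5795  0.0196  0.056 ]
 [ 0.6333  0.0273  0.056 ]] [ 0.6174 -0.0347  0.056 ]
sd knobtop [0.5927 0.0932 0.076 ]
red [ 0.6949 -0.1247  0.01  ]
[[ 0.394 -0.001 -0.919]
 [ 0.919 -0.001  0.394]
 [-0.001 -1.     0.   ]]
cam in tool [ 0.0002 -0.1415  0.0675] 
 [[ 1.    -0.001 -0.001]
 [ 0.    -0.266  0.964]
 [-0.001 -0.964 -0.266]]
[319.68398783 309.63488751] [319.57478084 333.35977115]
```

The geometry is consistent: ball spacing is 40 mm, well spacing is 36 mm, the block is 56×116 mm, and the rail points along (0.188, -0.982). Next I'll check clearance to the tubes and work out the first move.

```bash
cat >> h.py <<'E'
def go(pos,yaw):
    "shift in tool axes and turn about tool y (deg) to reach world TCP pos, tool x at yaw"
    s=arm.read_state();R=Rn.from_rotvec(s['tool_rot']).as_matrix()
    y=np.degrees(np.arctan2(R[1,0],R[0,0]))
    sh=R.T@(np.asarray(pos)-s['tcp_pos']); t=-((yaw-y+180)%360-180)
    print('t',round(s['time'],2),'tcp',s['tcp_pos'].round(4),'yaw',y.round(2),'tilt',R[2].round(3),'w',round(s['width'],4),'F',s['wrist_force'].round(1),'q',s['joint_pos'].round(2))
    print('shift mm',(sh*1000).round(1),'turn',round(t,1))
E
python3 - <<'E'
from h import *
md,ms=arm.camera_model('side'),arm.camera_model('scene')
for p in [(326,347),(344,345),(328,362)]: print(plane(md,*p,.105).round(3))
print(plane(md,314,350,.062).round(3),plane(md,352,350,.062).round(3))
go([.4391,.2953,.08],91.5)
E
```

```text
[0.476 0.425 0.105]
[0.448 0.419 0.105]
[0.472 0.45  0.105]
[0.497 0.407 0.062] [0.434 0.401 0.062]
t 0.15 tcp [0.2361 0.5513 0.2307] yaw 66.81 tilt [-0.001 -1.     0.   ] w 0.0851 F [ 0.2  0.5 -0.2] q [0.95 0.1  0.1  1.56 0.   1.35]
shift mm [-155.3  150.8 -287.4] turn -24.7
```

```bash
python3 -m inch '[[[-0.019,0.010,-0.036],-4],[[-0.039,0.022,-0.072],-8],[[-0.058,0.036,-0.108],-12],[[-0.078,0.05,-0.144],-16],[[-0.097,0.064,-0.180],-20],[[-0.117,0.078,-0.216],-23],[[-0.136,0.09,-0.252],-24.7],[[-0.155,0.1,-0.287],-24.7]]' 0.5
python3 - <<'E'
from h import *
go([.4391,.2953,.08],91.5)
m=arm.camera_model('wrist');cv2.imwrite('pics/w1.png',arm.read_camera('wrist'));np.save('w1.npy',m,allow_pickle=True)
print([proj(m,p).round(0) for p in ([.4391,.2953,.017],[.479,.2964,.017],[.519,.2975,.017])])
E
```

```text
time: 0.95
tcp_pos: [0.4396, 0.2944, 0.1304]
tool_rot: [-1.196, -1.229, 1.23]
wrist_force: [-0.4, -0.7, 0.6]
width: 0.0427
t 0.95 tcp [0.4396 0.2944 0.1304] yaw 91.56 tilt [-0.    -1.     0.001] w 0.0427 F [-0.4 -0.7  0.6] q [ 0.34 -0.11 -0.3   1.38  0.    0.32]
shift mm [ 0.9 50.4  0.4] turn 0.1
[array([321., 236.]), array([321., 291.]), array([321., 341.])]
```

View pics/w1.png

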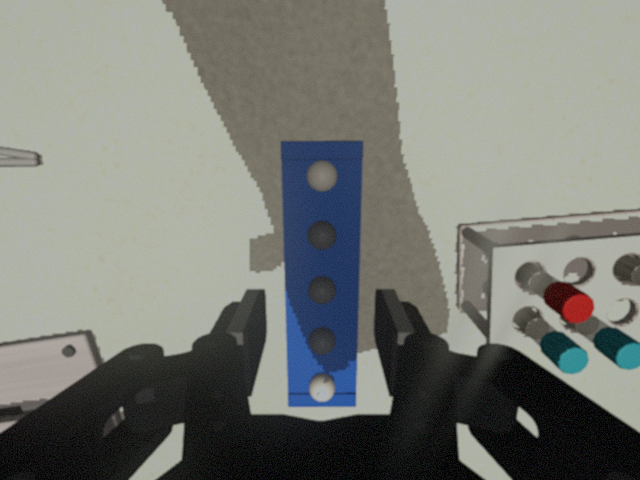

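The wrist view shows the steel balls at (322,235), (321,289) and (321,341), within 2 px of prediction, so I'll pick the first one.

```bash
python3 -m inch '[[[0.001,0.035,0],0],[[0.001,0.07,0],0],[[0.001,0.095,0],0],[[0.001,0.11,0],0],[[0.001,0.118,0],0],[[0.001,0.118,0],0]]' 0.5
python3 - <<'E'
from h import *
go([.4391,.2953,.012],91.5)
E
```

```text
time: 1.6
tcp_pos: [0.4387, 0.297, 0.0129]
tool_rot: [-1.196, -1.228, 1.229]
wrist_force: [0.1, 0.8, 0.8]
width: 0.0429
t 1.6 tcp [0.4387 0.297  0.0129] yaw 91.51 tilt [-0.    -1.     0.001] w 0.0429 F [0.1 0.8 0.8] q [ 0.35 -0.03 -0.44  1.16  0.    0.32]
shift mm [-1.7  0.9 -0.3] turn 0.0
```

```bash
python3 -m inch '[[[-0.001,0,0],0],[[-0.0015,0.0005,0],0],[[-0.0015,0.0005,0],0],[[-0.0015,0.0005,0],0],[[-0.0015,0.0005,0],0],[[-0.0015,0.0005,0],0]]' 0
python3 - <<'E'
from h import *
go([.6111,-.0018,.13],10.8)
E
```

```text
time: 2.2
tcp_pos: [0.4403, 0.296, 0.0146]
tool_rot: [-1.198, -1.231, 1.227]
wrist_force: [-2.0, 0.1, 5.5]
width: 0.0156
t 2.2 tcp [0.4403 0.296  0.0146] yaw 91.51 tilt [ 0.001 -1.    -0.003] w 0.0156 F [-2.   0.1  5.5] q [ 0.35 -0.03 -0.44  1.16  0.    0.32]
shift mm [-302.1 -115.2 -163.2] turn 80.7
```

Run:
```python
from h import *
w=arm.read_camera('wrist');s=arm.read_camera('side')
k=cv2.resize(s[270:350,260:400],None,fx=5,fy=5,interpolation=cv2.INTER_CUBIC)
cv2.imwrite('pics/w2.png',w);cv2.imwrite('pics/s2.png',k);go([.4391,.2953,.012],91.5)
```

```text
t 2.3 tcp [0.4403 0.296  0.0146] yaw 91.51 tilt [ 0.001 -1.    -0.003] w 0.0161 F [-0.6  0.2  5.9] q [ 0.35 -0.03 -0.44  1.16  0.    0.32]
shift mm [-0.6  2.6  1.2] turn 0.0
```

View pics/w2.png

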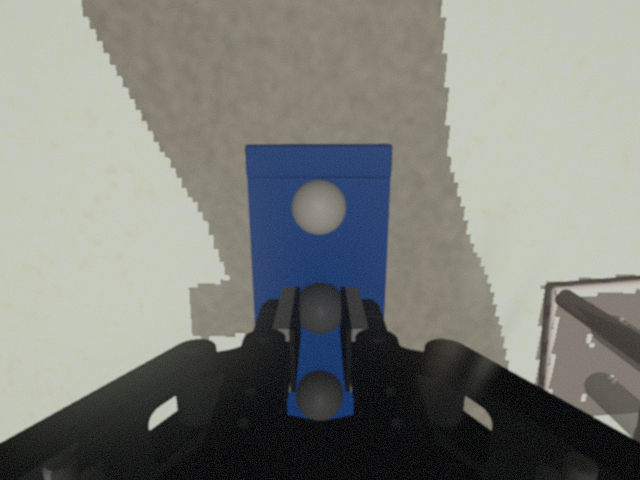

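View pics/s2.png

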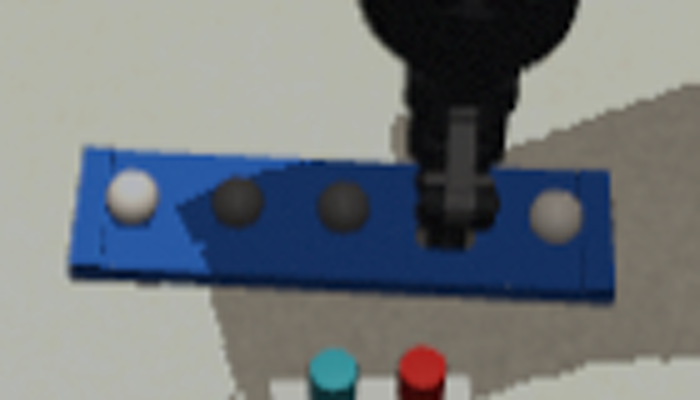

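Run:
```python
from h import *
K=np.array([[388.7,0,320],[0,388.7,240.8],[0,0,1]])
Rct=np.array([[1,0,0],[0,-.266,.964],[0,-.964,-.266]]) # cam axes in tool
c=np.array([.0002,-.1415,.0675])
def pt(X):
    p=Rct.T@(np.array(X)-c);q=K@p;return (q[:2]/q[2]).round(1)
for w in(.0427,.016,.020):
  for s in (0,-.003,-.006,-.009):
    print(w,s,[pt([w/2,s,z]) for z in(.011,-.011)])
im=cv2.imread('pics/w1.png');cv2.imwrite('pics/w1c.png',cv2.resize(cv2.convertScaleAbs(im[270:420,220:420],alpha=2.5,beta=20),None,fx=4,fy=4,interpolation=cv2.INTER_CUBIC))
im=cv2.imread('pics/w2.png');cv2.imwrite('pics/w2c.png',cv2.resize(cv2.convertScaleAbs(im[270:420,220:420],alpha=2.5,beta=20),None,fx=4,fy=4,interpolation=cv2.INTER_CUBIC))
```

```text
0.0427 0 [array([374.3, 284. ]), array([372.3, 334.8])]
0.0427 -0.003 [array([375.3, 286.9]), array([373.2, 338.6])]
0.0427 -0.006 [array([376.4, 290. ]), array([374.3, 342.5])]
0.0427 -0.009 [array([377.6, 293.1]), array([375.3, 346.5])]
0.016 0 [array([340., 284.]), array([339.3, 334.8])]
0.016 -0.003 [array([340.4, 286.9]), array([339.6, 338.6])]
0.016 -0.006 [array([340.8, 290. ]), array([340. , 342.5])]
0.016 -0.009 [array([341.2, 293.1]), array([340.4, 346.5])]
0.02 0 [array([345.2, 284. ]), array([344.2, 334.8])]
0.02 -0.003 [array([345.6, 286.9]), array([344.7, 338.6])]
0.02 -0.006 [array([346.2, 290. ]), array([345.1, 342.5])]
0.02 -0.009 [array([346.7, 293.1]), array([345.6, 346.5])]
```

View pics/w1c.png

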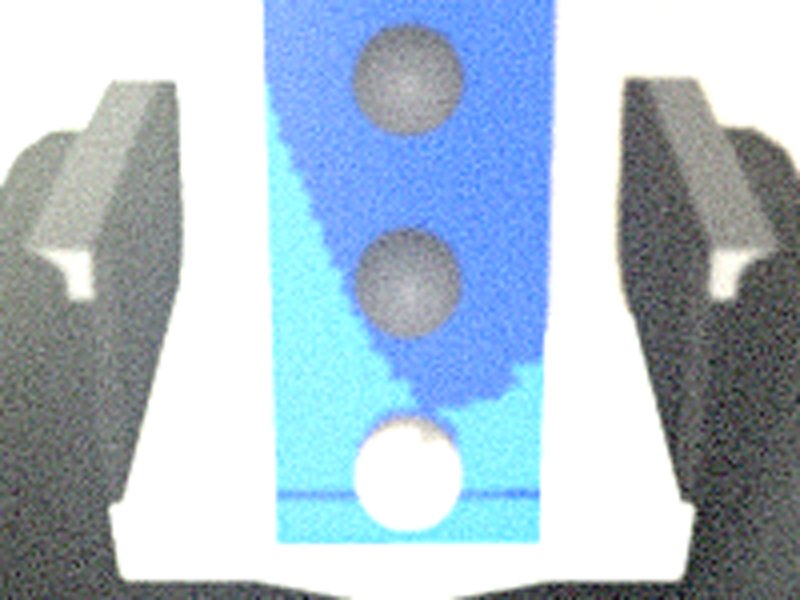

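View pics/w2c.png

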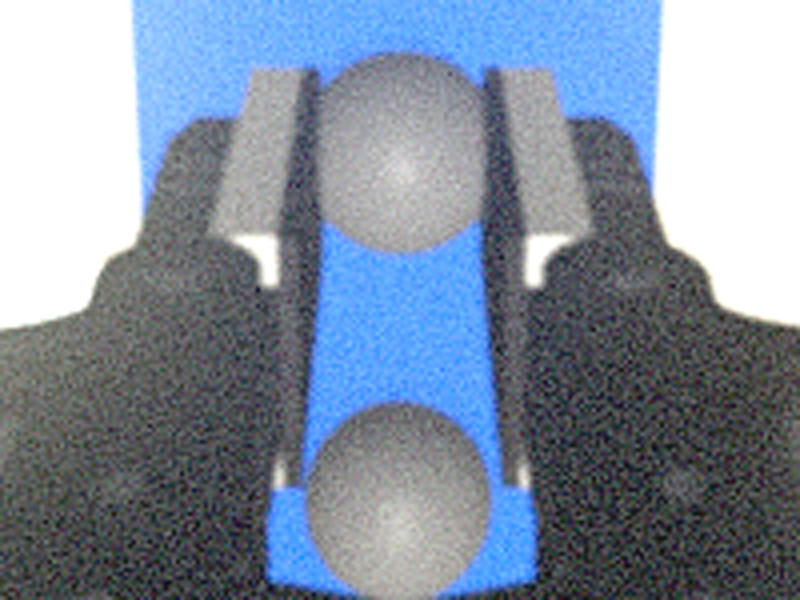

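The close-up shows the fingertips sitting above the ball's equator: they are about 3.5 mm behind the TCP at this opening, with a gap of about 16.5 mm. I'll reopen and go about 5 mm lower before closing again.

```bash
python3 -m inch '[[[0,0,0],0],[[0,0,0],0],[[0,0,0],0],[[0,0,0],0]]' 0.5
python3 - <<'E'
from h import *
go([.4391,.2957,.0075],91.5)
E
```

```text
time: 2.7
tcp_pos: [0.4391, 0.2955, 0.0128]
tool_rot: [-1.197, -1.229, 1.228]
wrist_force: [-0.6, 0.2, 0.1]
width: 0.0426
t 2.7 tcp [0.4391 0.2955 0.0128] yaw 91.51 tilt [ 0. -1. -0.] w 0.0426 F [-0.6  0.2  0.1] q [ 0.35 -0.03 -0.44  1.16  0.    0.32]
shift mm [ 0.2  5.3 -0. ] turn 0.0
```

```bash
python3 -m inch '[[[0,0.003,0],0],[[0,0.005,0],0],[[0,0.005,0],0]]'; python3 -m inch '[[[0,0,0],0],[[0,0,0],0],[[0,0,0],0],[[0,0,0],0],[[0,0,0],0]]' 0;  python3 - <<'E'
from h import *
go([.4391,.2957,.0075],91.5)
E
```

```text
time: 3.0
tcp_pos: [0.4391, 0.2956, 0.0082]
tool_rot: [-1.197, -1.229, 1.229]
wrist_force: [-2.0, -1.0, 6.5]
width: 0.0424
time: 3.5
tcp_pos: [0.4413, 0.2962, 0.0104]
tool_rot: [-1.199, -1.232, 1.225]
wrist_force: [-1.8, -0.9, 17.8]
width: 0.0162
t 3.5 tcp [0.4413 0.2962 0.0104] yaw 91.5 tilt [ 0.001 -1.    -0.004] w 0.0162 F [-1.8 -0.9 17.8] q [ 0.34 -0.03 -0.44  1.15 -0.    0.32]
shift mm [-0.4  2.9  2.2] turn 0.0
```

```bash
python3 -m inch '[[[0,-0.002,0],0],[[0,-0.004,0],0],[[0,-0.006,0],0],[[0,-0.007,0],0],[[0,-0.007,0],0]]' 0;  python3 - <<'E'
from h import *
go([.4391,.2957,.0075],91.5)
w=arm.read_camera('wrist');s=arm.read_camera('side')
cv2.imwrite('pics/w3.png',cv2.resize(cv2.convertScaleAbs(w[270:420,220:420],alpha=2.5,beta=20),None,fx=4,fy=4,interpolation=cv2.INTER_CUBIC))
k=cv2.resize(cv2.convertScaleAbs(s[270:350,260:400],alpha=2),None,fx=5,fy=5,interpolation=cv2.INTER_CUBIC)
cv2.imwrite('pics/s3.png',k)
E
```

```text
time: 4.0
tcp_pos: [0.439, 0.2955, 0.0147]
tool_rot: [-1.196, -1.228, 1.229]
wrist_force: [0.5, -0.3, -1.1]
width: 0.016
t 4.0 tcp [0.439  0.2955 0.0147] yaw 91.51 tilt [ 0. -1.  0.] w 0.016 F [ 0.5 -0.3 -1.1] q [ 0.35 -0.03 -0.44  1.16  0.    0.32]
shift mm [ 0.2  7.2 -0.1] turn 0.0
```

View pics/w3.png

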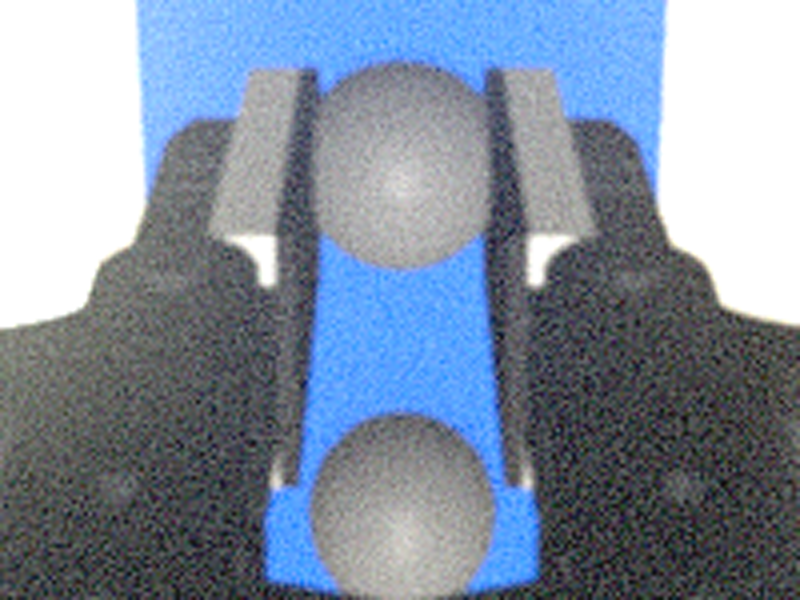

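View pics/s3.png

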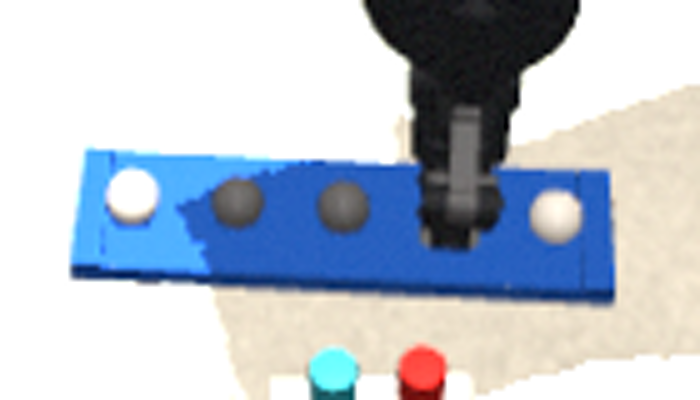

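The ball is up: it looks bigger and nearer than before, and the upward force is gone. I'll lift it and carry it to well3.

```bash
python3 -m inch '[[[0,-0.02,0],0],[[0,-0.05,0],0],[[0,-0.08,0],0],[[0,-0.09,0],0],[[0,-0.095,0],0],[[0,-0.095,0],0]]' 0;  python3 - <<'E'
from h import *
go([.6248,-.0745,.10],10.8)
E
```

```text
time: 4.7
tcp_pos: [0.439, 0.2955, 0.1094]
tool_rot: [-1.196, -1.228, 1.229]
wrist_force: [-0.1, 0.4, -0.6]
width: 0.0157
t 4.7 tcp [0.439  0.2955 0.1094] yaw 91.51 tilt [-0. -1.  0.] w 0.0157 F [-0.1  0.4 -0.6] q [ 0.35 -0.1  -0.33  1.34  0.    0.32]
shift mm [-374.8    9.3 -176. ] turn 80.7
```

```bash
python3 -m inch '[[[-0.02,0,-0.01],8],[[-0.055,0,-0.026],16],[[-0.09,0,-0.042],24],[[-0.13,0,-0.061],32],[[-0.17,0,-0.08],40],[[-0.21,0,-0.099],48],[[-0.245,0,-0.115],56],[[-0.27,0,-0.127],64]]' 0;  python3 - <<'E'
from h import *
go([.6248,-.0745,.10],10.8)
E
```

```text
time: 5.5
tcp_pos: [0.5729, 0.0267, 0.1077]
tool_rot: [-1.538, -0.369, 0.372]
wrist_force: [0.8, 0.1, -0.1]
width: 0.0161
t 5.5 tcp [0.5729 0.0267 0.1077] yaw 27.08 tilt [-0.002 -1.     0.001] w 0.0161 F [ 0.8  0.1 -0.1] q [-0.18  0.04 -0.19  1.34 -0.    0.92]
shift mm [ 1.000e-01  7.500e+00 -1.137e+02] turn 16.3
```

```bash
python3 -m inch '[[[0,0.002,-0.03],8],[[0,0.004,-0.065],16],[[0,0.006,-0.095],16.3],[[0,0.0075,-0.110],16.3],[[0,0.0075,-0.1137],16.3],[[0,0.0075,-0.1137],16.3]]' 0;  python3 - <<'E'
from h import *
go([.6248,-.0745,.10],10.8)
m=arm.camera_model('wrist');w=arm.read_camera('wrist');cv2.imwrite('pics/w4.png',w);np.save('w4.npy',m,allow_pickle=True)
print([proj(m,p).round(1) for p in ([.6111,-.0018,.056],[.6179,-.0372,.056],[.6248,-.0723,.056])])
E
```

```text
time: 6.1
tcp_pos: [0.625, -0.0714, 0.1013]
tool_rot: [-1.564, -0.153, 0.155]
wrist_force: [-0.6, -0.1, 0.4]
width: 0.0161
t 6.1 tcp [ 0.625  -0.0714  0.1013] yaw 11.22 tilt [-0.001 -1.     0.001] w 0.0161 F [-0.6 -0.1  0.4] q [-0.32  0.21 -0.02  1.34  0.    1.05]
shift mm [-0.8  1.3 -3. ] turn 0.4
[array([319.7, 126. ]), array([319.3, 203.3]), array([319.3, 272.7])]
```

View pics/w4.png

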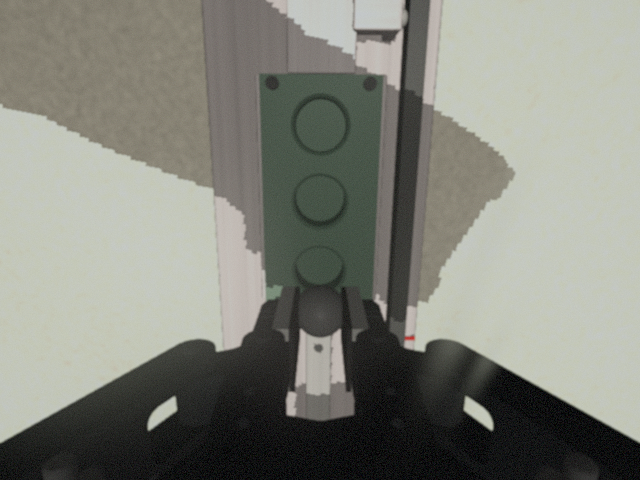

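```bash
python3 -m inch '[[[0,0,0],0],[[0,0,0],0]]' 0
python3 - <<'E'
from h import *
go([.6248,-.0745,.10],10.8)
m=arm.camera_model('wrist');w=arm.read_camera('wrist');np.save('w5.npy',m,allow_pickle=True)
print([proj(m,p).round(1) for p in ([.6111,-.0018,.056],[.6179,-.0372,.056],[.6248,-.0723,.056])])
c=w[60:300,240:400];cv2.imwrite('pics/w5.png',w)
cv2.imwrite('pics/w5c.png',cv2.resize(cv2.convertScaleAbs(c,alpha=2.5),None,fx=2.5,fy=2.5,interpolation=cv2.INTER_CUBIC))
E
```

```text
time: 6.35
tcp_pos: [0.6255, -0.0708, 0.1025]
tool_rot: [-1.565, -0.155, 0.154]
wrist_force: [-0.2, -0.1, -0.5]
width: 0.016
t 6.35 tcp [ 0.6255 -0.0708  0.1025] yaw 11.28 tilt [ 0. -1.  0.] w 0.016 F [-0.2 -0.1 -0.5] q [-0.32  0.21 -0.02  1.34  0.    1.05]
shift mm [-1.4  2.5 -3.5] turn 0.5
[array([318.5, 126.9]), array([318.1, 203.7]), array([318.1, 272.6])]
```

View pics/w5c.png

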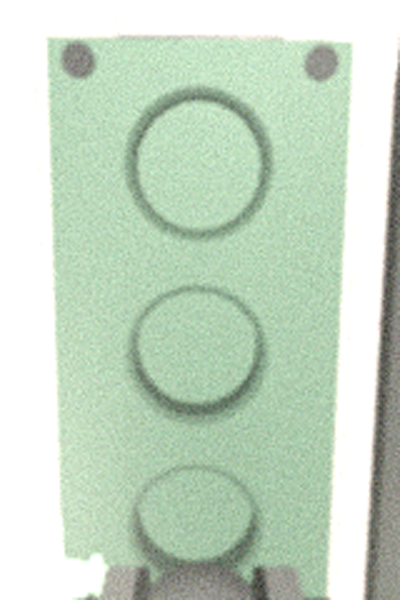

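Run:
```python
from h import *
m=np.load('w5.npy',allow_pickle=True).item()
f=lambda p:plane(m,240+(p[0]+.5)/2.5-.5,60+(p[1]+.5)/2.5-.5,.056)
a,b=f((198,162)),f((197.5,350));print(a.round(4),b.round(4),np.linalg.norm(a-b),'w3 ext',(b+(b-a)).round(4))
for p in [(198,84),(198,240),(125,162),(271,162),(197,285),(197,415),(128,350),(267,350),(195,463),(48,38),(352,42)]: print(p,f(p).round(4))
```

```text
[ 0.6111 -0.0007  0.056 ] [ 0.6178 -0.0352  0.056 ] 0.03514491430654061 w3 ext [ 0.6245 -0.0697  0.056 ]
(198, 84) [0.6084 0.0126 0.056 ]
(198, 240) [ 0.6138 -0.0146  0.056 ]
(125, 162) [ 0.5978 -0.0033  0.056 ]
(271, 162) [0.6244 0.0019 0.056 ]
(197, 285) [ 0.6153 -0.0229  0.056 ]
(197, 415) [ 0.6202 -0.048   0.056 ]
(128, 350) [ 0.6045 -0.0378  0.056 ]
(267, 350) [ 0.6311 -0.0326  0.056 ]
(195, 463) [ 0.6217 -0.0578  0.056 ]
(48, 38) [0.5805 0.015  0.056 ]
(352, 42) [0.6342 0.025  0.056 ]
```

```bash
python3 - <<'E'
from h import *
go([.6251,-.0739,.066],10.8)
E
python3 -m inch '[[[-0.001,0.012,-0.003],0.5],[[-0.001,0.026,-0.003],0.5],[[-0.001,0.034,-0.003],0.5],[[-0.001,0.037,-0.003],0.5],[[-0.001,0.037,-0.003],0.5],[[-0.001,0.037,-0.003],0.5]]' 0
python3 - <<'E'
from h import *
go([.6251,-.0739,.0575],10.8)
m=arm.camera_model('wrist');w=arm.read_camera('wrist');np.save('w6.npy',m,allow_pickle=True)
print([proj(m,p).round(1) for p in ([.6111,-.0009,.056],[.6179,-.0363,.056],[.6247,-.0717,.056])])
cv2.imwrite('pics/w6.png',w)
c=w[0:400,220:420]
cv2.imwrite('pics/w6c.png',cv2.resize(cv2.convertScaleAbs(w[200:400,200:440],alpha=2.5,beta=15),None,fx=3,fy=3,interpolation=cv2.INTER_CUBIC))
s=arm.read_camera('side');cv2.imwrite('pics/s6c.png',cv2.resize(cv2.convertScaleAbs(s[110:240,230:340],alpha=2,beta=15),None,fx=4.5,fy=4.5,interpolation=cv2.INTER_CUBIC))
s=arm.read_camera('scene');cv2.imwrite('pics/c6c.png',cv2.resize(cv2.convertScaleAbs(s[255:385,215:375],alpha=2,beta=15),None,fx=4.5,fy=4.5,interpolation=cv2.INTER_CUBIC))
E
```

```text
t 6.4 tcp [ 0.6255 -0.071   0.1025] yaw 11.27 tilt [ 0. -1.  0.] w 0.0162 F [ 0.1 -0.4 -0.7] q [-0.32  0.21 -0.02  1.34  0.    1.05]
shift mm [-1.  36.5 -2.8] turn 0.5
time: 7.0
tcp_pos: [0.6254, -0.0751, 0.0655]
tool_rot: [-1.566, -0.147, 0.146]
wrist_force: [0.0, 0.5, -0.6]
width: 0.016
t 7.0 tcp [ 0.6254 -0.0751  0.0655] yaw 10.71 tilt [ 0. -1. -0.] w 0.016 F [ 0.   0.5 -0.6] q [-0.33  0.23 -0.07  1.27  0.    1.06]
shift mm [-0.1  8.   1.2] turn -0.1
[array([318.8, 111.2]), array([319.3, 207.5]), array([319.7, 292.5])]
```

View pics/w6c.png

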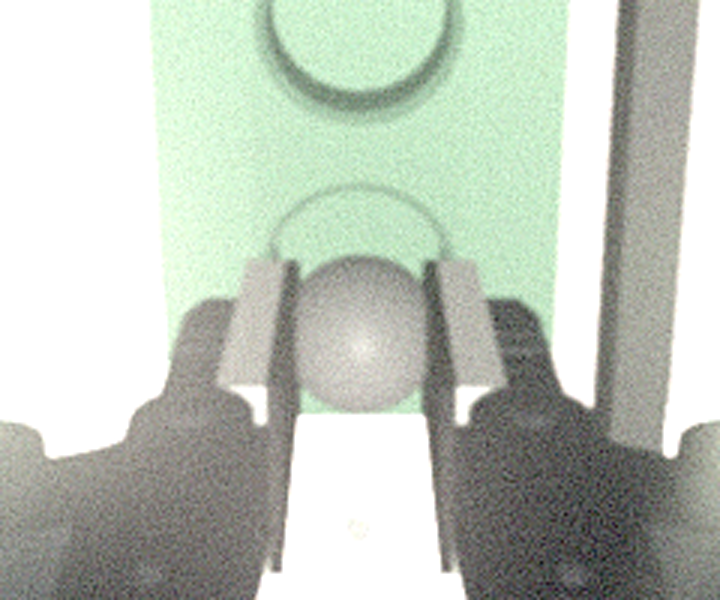

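View pics/c6c.png

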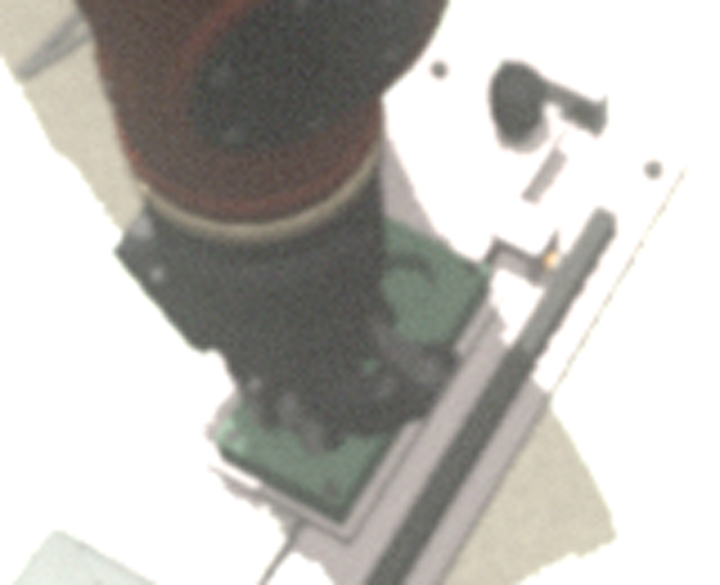

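Run:
```python
from h import *
m=np.load('w6.npy',allow_pickle=True).item()
f=lambda p,z:plane(m,200+(p[0]+.5)/3-.5,200+(p[1]+.5)/3-.5,z)
d=np.array([.188,-.982,0]);w2=np.array([.6179,-.0363,.056])
al=lambda X:((X-w2)[:2]@d[:2]*1000).round(1)
for n,p,z in [('ball',(361,335),.072),('w3 rim top',(360,183),.056),('w2 rim bot',(360,115),.056),('block end R',(420,413),.056)]:
    X=f(p,z);print(n,X.round(4),'along',al(X),'across',((X-w2)[:2]@[.982,.188]*1000).round(1))
```

```text
ball [ 0.625  -0.0726  0.072 ] along 36.9 across 0.2
w3 rim top [ 0.6221 -0.0579  0.056 ] along 22.0 across 0.1
w2 rim bot [ 0.6203 -0.0485  0.056 ] along 12.4 across 0.1
block end R [ 0.6371 -0.0907  0.056 ] along 57.0 across 8.6
```

```bash
python3 -m inch '[[[0,0.003,0.0013],0],[[0,0.006,0.0013],0],[[0,0.0085,0.0013],0],[[0,0.0085,0.0013],0],[[0,0.0085,0.0013],0]]' 0
python3 - <<'E'
from h import *
go([.6251,-.0739,.0575],10.8)
E
```

```text
time: 7.65
tcp_pos: [0.6249, -0.0737, 0.0566]
tool_rot: [-1.566, -0.147, 0.147]
wrist_force: [0.4, 0.9, -0.1]
width: 0.0162
t 7.65 tcp [ 0.6249 -0.0737  0.0566] yaw 10.71 tilt [-0. -1.  0.] w 0.0162 F [ 0.4  0.9 -0.1] q [-0.32  0.23 -0.08  1.26  0.    1.06]
shift mm [ 0.1 -0.9 -0.2] turn -0.1
```

```bash
python3 -m inch '[[[0,0,0],0],[[0,0,0],0],[[0,0,0],0],[[0,0,0],0],[[0,-0.005,0],0],[[0,-0.025,0],0],[[0,-0.045,0],0],[[0,-0.06,0],0]]' 0.4
python3 - <<'E'
from h import *
m=arm.camera_model('wrist');w=arm.read_camera('wrist')
cv2.imwrite('pics/w7.png',cv2.convertScaleAbs(w,alpha=1.8));go([.479,.2967,.09],91.5)
E
```

```text
time: 8.45
tcp_pos: [0.6254, -0.0739, 0.1186]
tool_rot: [-1.566, -0.148, 0.146]
wrist_force: [0.7, -0.2, 0.9]
width: 0.0342
t 8.5 tcp [ 0.6265 -0.0742  0.1212] yaw 10.71 tilt [ 0.004 -1.    -0.002] w 0.0342 F [ 1.1 -0.3  2.5] q [-0.32  0.2   0.    1.37  0.    1.06]
shift mm [-76.2  30.1 391.9] turn -80.8
```

View pics/w7.png

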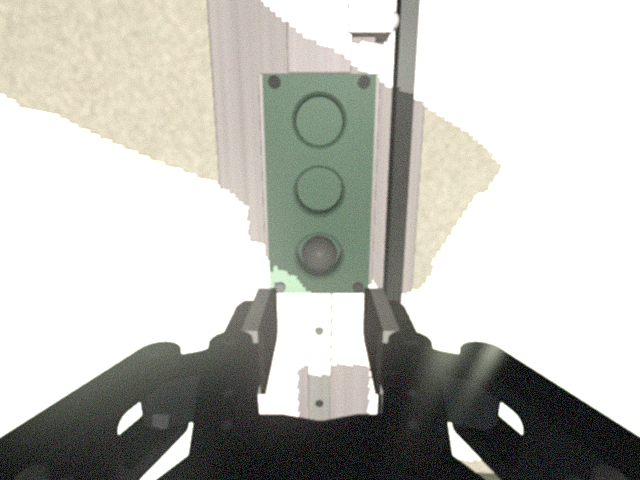

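The ball sits in well3, at (319,254) in the image. Going back for the second steel ball.

```bash
python3 -m inch '[[[-0.003,0,0.016],-8],[[-0.01,0.003,0.052],-16],[[-0.019,0.005,0.097],-24],[[-0.027,0.008,0.142],-32],[[-0.036,0.01,0.187],-40],[[-0.045,0.013,0.232],-48],[[-0.053,0.015,0.275],-56],[[-0.06,0.015,0.31],-64]]' 0.5
python3 - <<'E'
from h import *
go([.479,.2964,.04],91.5)
E
```

```text
time: 9.3
tcp_pos: [0.5071, 0.2217, 0.1013]
tool_rot: [-1.321, -1.015, 1.015]
wrist_force: [-0.4, -0.5, 1.1]
width: 0.0426
t 9.3 tcp [0.5071 0.2217 0.1013] yaw 75.08 tilt [ 0.    -1.     0.001] w 0.0426 F [-0.4 -0.5  1.1] q [ 0.18 -0.02 -0.27  1.33  0.    0.44]
shift mm [65.  61.3 46.3] turn -16.4
```

```bash
python3 -m inch '[[[0.025,0.005,0.018],-8],[[0.05,0.015,0.036],-16],[[0.062,0.03,0.044],-16.4],[[0.065,0.05,0.0463],-16.4],[[0.065,0.061,0.0463],-16.4],[[0.065,0.061,0.0463],-16.4]]' 0.5
python3 - <<'E'
from h import *
go([.479,.2964,.010],91.5)
m=arm.camera_model('wrist');w=arm.read_camera('wrist')
cv2.imwrite('pics/w8.png',cv2.convertScaleAbs(w,alpha=1.8));print([proj(m,p).round(1) for p in ([.479,.2964,.017],[.519,.2975,.017])])
E
```

```text
time: 9.9
tcp_pos: [0.4797, 0.2937, 0.0385]
tool_rot: [-1.199, -1.219, 1.224]
wrist_force: [-0.5, -0.4, -1.0]
width: 0.043
t 9.9 tcp [0.4797 0.2937 0.0385] yaw 90.99 tilt [-0.001 -1.     0.003] w 0.043 F [-0.5 -0.4 -1. ] q [ 0.32  0.05 -0.31  1.21 -0.    0.3 ]
shift mm [ 2.8 28.5  0.5] turn -0.5
[array([325.9, 287.4]), array([326.5, 365.7])]
```

View pics/w8.png

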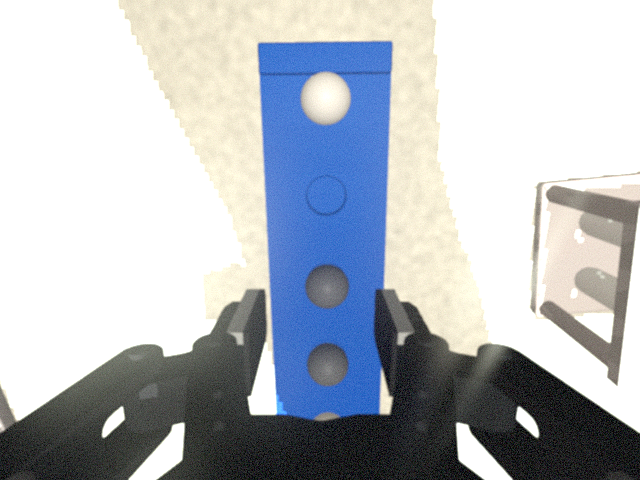

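```bash
python3 -m inch '[[[0.0025,0.01,0.0005],-0.5],[[0.0025,0.02,0.0005],-0.5],[[0.0025,0.027,0.0005],-0.5],[[0.0025,0.029,0.0005],-0.5],[[0.0025,0.029,0.0005],-0.5],[[0.0025,0.029,0.0005],-0.5]]' 0.5
python3 - <<'E'
from h import *
go([.479,.2964,.0085],91.5)
E
```

```text
time: 10.55
tcp_pos: [0.4806, 0.2972, 0.0121]
tool_rot: [-1.196, -1.23, 1.229]
wrist_force: [-0.1, 0.0, 0.3]
width: 0.0427
t 10.55 tcp [0.4806 0.2972 0.0121] yaw 91.6 tilt [ 0. -1. -0.] w 0.0427 F [-0.1  0.   0.3] q [ 0.32  0.08 -0.33  1.16  0.    0.29]
shift mm [-0.7  3.6  1.6] turn 0.1
```

```bash
python3 -m inch '[[[-0.0007,0.002,0.0015],0],[[-0.0007,0.004,0.0015],0],[[-0.0007,0.004,0.0015],0]]' 0.5;python3 -m inch '[[[0,0,0],0],[[0,0,0],0],[[0,0,0],0],[[0,0,0],0],[[0,0,0],0]]' 0;python3 -m inch '[[[0,-0.002,0],0],[[0,-0.005,0],0],[[0,-0.008,0],0],[[0,-0.009,0],0]]'
python3 - <<'E'
from h import *
w=arm.read_camera('wrist')
cv2.imwrite('pics/w9.png',cv2.resize(cv2.convertScaleAbs(w[270:420,220:420],alpha=2.5,beta=20),None,fx=4,fy=4,interpolation=cv2.INTER_CUBIC))
E
```

```text
time: 10.85
tcp_pos: [0.479, 0.2964, 0.0082]
tool_rot: [-1.196, -1.23, 1.23]
wrist_force: [-1.7, 0.0, 4.6]
width: 0.0427
time: 11.35
tcp_pos: [0.481, 0.2969, 0.0104]
tool_rot: [-1.198, -1.233, 1.227]
wrist_force: [-1.3, -0.2, 15.5]
width: 0.0165
time: 11.75
tcp_pos: [0.4789, 0.2964, 0.0169]
tool_rot: [-1.196, -1.23, 1.23]
wrist_force: [-0.0, -0.2, 0.0]
width: 0.0162
```

View pics/w9.png

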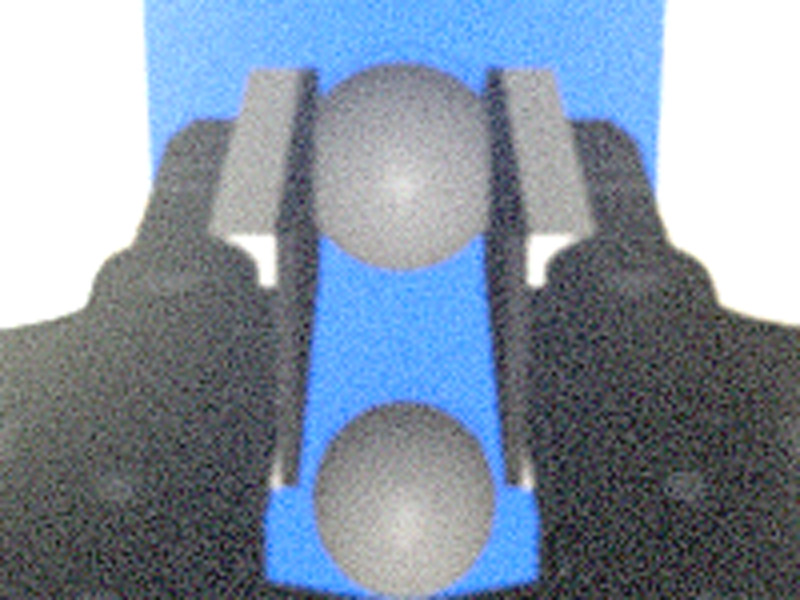

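Same grip as before, so the second ball is held. Carrying it to well2.

```bash
python3 -m inch '[[[0,-0.02,0],0],[[0,-0.05,0],0],[[0,-0.08,0],0],[[0,-0.09,0],0],[[0,-0.09,0],0]]' 0;  python3 - <<'E'
from h import *
go([.6181,-.0383,.10],10.8)
E
```

```text
time: 12.3
tcp_pos: [0.48, 0.2967, 0.1082]
tool_rot: [-1.197, -1.232, 1.228]
wrist_force: [0.7, 0.5, -0.8]
width: 0.016
t 12.3 tcp [0.48   0.2967 0.1082] yaw 91.61 tilt [ 0.001 -1.    -0.003] w 0.016 F [ 0.7  0.5 -0.8] q [ 0.32  0.01 -0.23  1.33  0.    0.29]
shift mm [-338.8    8.2 -128.7] turn 80.8
```

```bash
python3 -m inch '[[[-0.02,0,-0.008],8],[[-0.055,0,-0.021],16],[[-0.095,0,-0.036],24],[[-0.135,0,-0.051],32],[[-0.175,0,-0.066],40],[[-0.215,0,-0.082],48],[[-0.25,0,-0.095],56],[[-0.275,0,-0.105],64]]' 0;  python3 - <<'E'
from h import *
go([.6181,-.0383,.10],10.8)
E
```

```text
time: 13.1
tcp_pos: [0.5912, 0.0222, 0.1044]
tool_rot: [-1.538, -0.37, 0.374]
wrist_force: [0.1, 0.8, -0.4]
width: 0.0163
t 13.1 tcp [0.5912 0.0222 0.1044] yaw 27.19 tilt [-0.002 -1.     0.001] w 0.0163 F [ 0.1  0.8 -0.4] q [-0.18  0.1  -0.14  1.34 -0.    0.91]
shift mm [ -3.7   4.3 -66.1] turn 16.4
```

```bash
python3 -m inch '[[[-0.001,0.002,-0.025],8],[[-0.003,0.004,-0.05],16],[[-0.004,0.008,-0.062],16.4],[[-0.004,0.018,-0.066],16.4],[[-0.004,0.03,-0.066],16.4],[[-0.004,0.036,-0.066],16.4],[[-0.004,0.036,-0.066],16.4],[[-0.004,0.036,-0.066],16.4]]' 0;  python3 - <<'E'
from h import *
go([.6181,-.0383,.0566],10.8)
m=arm.camera_model('wrist');w=arm.read_camera('wrist');np.save('w10.npy',m,allow_pickle=True)
cv2.imwrite('pics/w10.png',cv2.resize(cv2.convertScaleAbs(w[200:400,200:440],alpha=2.5,beta=15),None,fx=3,fy=3,interpolation=cv2.INTER_CUBIC))
E
```

```text
time: 13.9
tcp_pos: [0.6184, -0.0351, 0.0707]
tool_rot: [-1.565, -0.155, 0.155]
wrist_force: [0.3, 0.3, 0.1]
width: 0.0158
t 13.9 tcp [ 0.6184 -0.0351  0.0707] yaw 11.29 tilt [-0. -1.  0.] w 0.0158 F [0.3 0.3 0.1] q [-0.27  0.2  -0.1   1.28  0.    1.11]
shift mm [-0.9 14.1 -3.1] turn 0.5
```

View pics/w10.png

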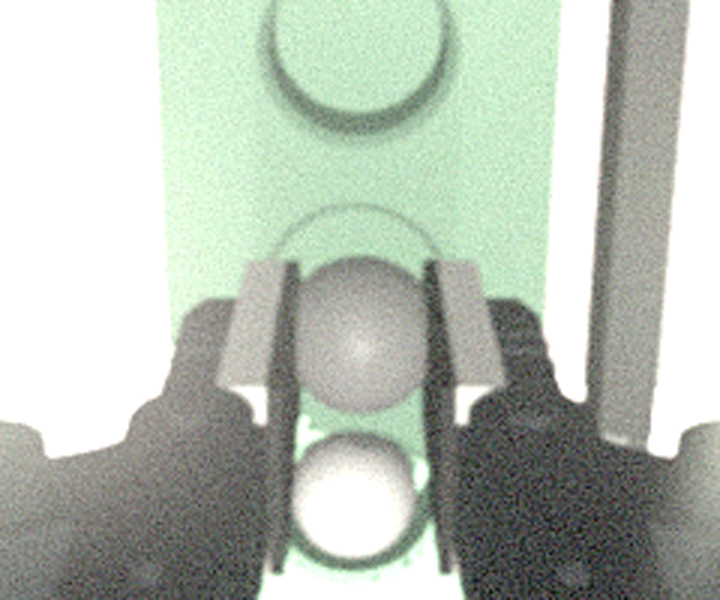

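```bash
python3 -m inch '[[[-0.0009,0.004,-0.003],0.5],[[-0.0009,0.008,-0.003],0.5],[[-0.0009,0.011,-0.003],0.5],[[-0.0009,0.0135,-0.003],0.5],[[-0.0009,0.0135,-0.003],0.5],[[-0.0009,0.0135,-0.003],0.5]]' 0;  python3 - <<'E'
from h import *
go([.6181,-.0383,.0566],10.8)
E
```

```text
time: 14.55
tcp_pos: [0.6183, -0.039, 0.0573]
tool_rot: [-1.566, -0.147, 0.147]
wrist_force: [0.8, 0.9, -0.4]
width: 0.0164
t 14.55 tcp [ 0.6183 -0.039   0.0573] yaw 10.71 tilt [-0. -1.  0.] w 0.0164 F [ 0.8  0.9 -0.4] q [-0.27  0.2  -0.11  1.26  0.    1.11]
shift mm [-0.1  0.7  0.7] turn -0.1
```

```bash
python3 -m inch '[[[0,0.0005,0.0007],0],[[0,0.0005,0.0007],0]]' 0; python3 -m inch '[[[0,0,0],0],[[0,0,0],0],[[0,0,0],0],[[0,0,0],0],[[0,-0.005,0],0],[[0,-0.025,0],0],[[0,-0.045,0],0],[[0,-0.06,0],0]]' 0.4
python3 - <<'E'
from h import *
m=arm.camera_model('wrist');w=arm.read_camera('wrist')
cv2.imwrite('pics/w11.png',cv2.convertScaleAbs(w,alpha=1.8));go([.519,.2975,.09],91.5)
E
```

```text
time: 14.75
tcp_pos: [0.6182, -0.0382, 0.0569]
tool_rot: [-1.566, -0.147, 0.147]
wrist_force: [0.0, -0.4, -0.7]
width: 0.016
time: 15.55
tcp_pos: [0.6186, -0.0384, 0.1186]
tool_rot: [-1.566, -0.148, 0.146]
wrist_force: [-0.5, 0.7, -0.2]
width: 0.0343
t 15.6 tcp [ 0.6197 -0.0387  0.1212] yaw 10.71 tilt [ 0.004 -1.    -0.002] w 0.0341 F [ 0.9 -0.   2.1] q [-0.27  0.17 -0.03  1.37  0.    1.11]
shift mm [-36.6  30.4 349.1] turn -80.8
```

View pics/w11.png

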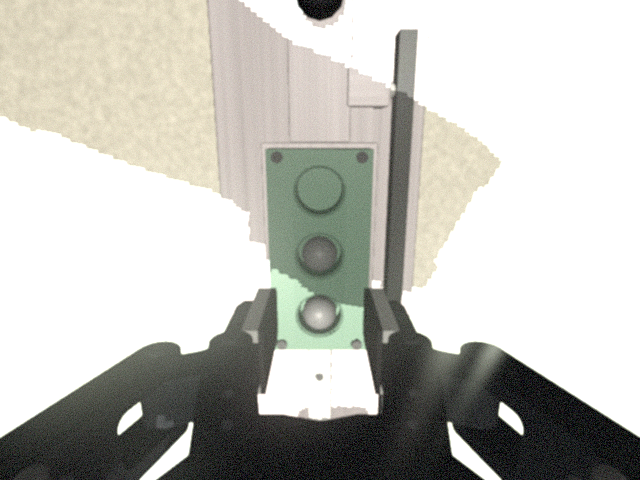

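Wells 2 and 3 are filled, with balls at (319,253) and (319,313). Next is the third ball.

```bash
python3 -m inch '[[[-0.002,0,0.016],-8],[[-0.005,0.003,0.05],-16],[[-0.009,0.005,0.09],-24],[[-0.013,0.008,0.13],-32],[[-0.018,0.01,0.17],-40],[[-0.022,0.013,0.21],-48],[[-0.026,0.015,0.25],-56],[[-0.029,0.015,0.28],-64]]' 0.5
python3 - <<'E'
from h import *
go([.519,.2975,.04],91.5)
E
```

```text
time: 16.4
tcp_pos: [0.5364, 0.2335, 0.1012]
tool_rot: [-1.32, -1.015, 1.016]
wrist_force: [0.8, -0.4, -0.1]
width: 0.0426
t 16.4 tcp [0.5364 0.2335 0.1012] yaw 75.1 tilt [ 0.    -1.     0.001] w 0.0426 F [ 0.8 -0.4 -0.1] q [ 0.19  0.08 -0.17  1.33  0.    0.45]
shift mm [57.4 61.2 33.3] turn -16.4
```

```bash
python3 -m inch '[[[0.025,0.005,0.014],-8],[[0.045,0.015,0.026],-16],[[0.055,0.03,0.032],-16.4],[[0.0574,0.05,0.0333],-16.4],[[0.0574,0.061,0.0333],-16.4],[[0.0574,0.061,0.0333],-16.4],[[0.0574,0.061,0.0333],-16.4]]' 0.5
python3 - <<'E'
from h import *
go([.519,.2975,.0085],91.5)
m=arm.camera_model('wrist');w=arm.read_camera('wrist')
cv2.imwrite('pics/w12.png',cv2.convertScaleAbs(w,alpha=1.8));print([proj(m,p).round(1) for p in ([.519,.2975,.017],)])
E
```

```text
time: 17.1
tcp_pos: [0.5209, 0.2949, 0.0409]
tool_rot: [-1.201, -1.222, 1.222]
wrist_force: [0.4, -0.1, -0.2]
width: 0.043
t 17.1 tcp [0.5209 0.2949 0.0409] yaw 90.99 tilt [-0. -1.  0.] w 0.043 F [ 0.4 -0.1 -0.2] q [ 0.3   0.15 -0.2   1.22 -0.    0.28]
shift mm [ 2.6 32.4  1.9] turn -0.5
[array([325.5, 282.7])]
```

View pics/w12.png

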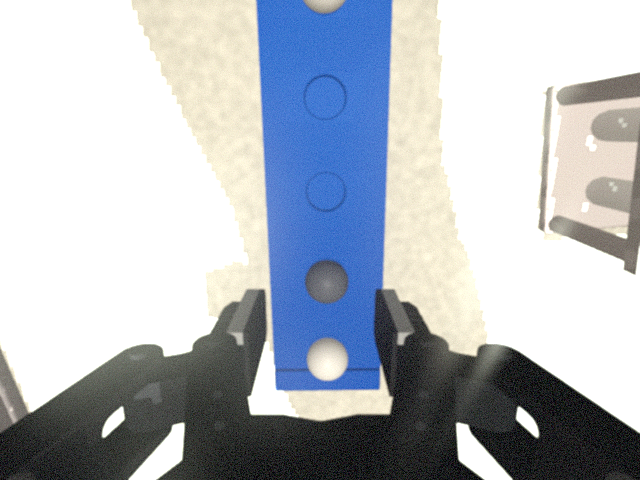

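```bash
python3 -m inch '[[[0.0025,0.01,0.0019],-0.5],[[0.0025,0.02,0.0019],-0.5],[[0.0025,0.026,0.0019],-0.5],[[0.0025,0.029,0.0019],-0.5],[[0.0025,0.029,0.0019],-0.5],[[0.0025,0.029,0.0019],-0.5]]' 0.5
python3 - <<'E'
from h import *
go([.519,.2975,.0082],91.5)
E
```

```text
time: 17.75
tcp_pos: [0.5189, 0.2981, 0.0119]
tool_rot: [-1.196, -1.23, 1.23]
wrist_force: [0.6, -0.3, 0.4]
width: 0.0427
t 17.75 tcp [0.5189 0.2981 0.0119] yaw 91.61 tilt [ 0. -1. -0.] w 0.0427 F [ 0.6 -0.3  0.4] q [ 0.3   0.18 -0.22  1.17  0.    0.28]
shift mm [-0.6  3.7 -0.1] turn 0.1
```

```bash
python3 -m inch '[[[-0.0006,0.002,0],0],[[-0.0006,0.004,0],0],[[-0.0006,0.004,0],0]]' 0.5;python3 -m inch '[[[0,0,0],0],[[0,0,0],0],[[0,0,0],0],[[0,0,0],0],[[0,0,0],0]]' 0;python3 -m inch '[[[0,-0.002,0],0],[[0,-0.005,0],0],[[0,-0.008,0],0],[[0,-0.009,0],0]]'
python3 - <<'E'
from h import *
w=arm.read_camera('wrist')
cv2.imwrite('pics/w13.png',cv2.resize(cv2.convertScaleAbs(w[270:420,220:420],alpha=2.5,beta=20),None,fx=4,fy=4,interpolation=cv2.INTER_CUBIC))
E
```

```text
time: 18.05
tcp_pos: [0.5191, 0.2975, 0.0082]
tool_rot: [-1.196, -1.23, 1.229]
wrist_force: [-0.0, -1.0, 3.0]
width: 0.0424
time: 18.55
tcp_pos: [0.5209, 0.2978, 0.0105]
tool_rot: [-1.198, -1.233, 1.227]
wrist_force: [-1.0, -1.6, 14.8]
width: 0.0167
time: 18.95
tcp_pos: [0.5187, 0.2974, 0.0169]
tool_rot: [-1.196, -1.23, 1.23]
wrist_force: [0.1, -1.2, -1.1]
width: 0.0162
```

View pics/w13.png

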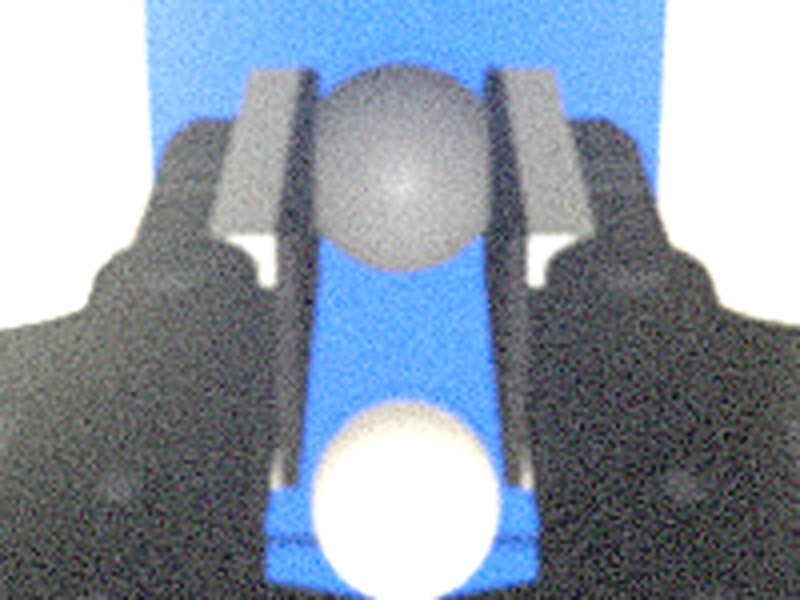

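The third ball is held with the same appearance. Carrying it to well1.

```bash
python3 -m inch '[[[0,-0.02,0],0],[[0,-0.05,0],0],[[0,-0.08,0],0],[[0,-0.09,0],0],[[0,-0.09,0],0]]' 0;  python3 - <<'E'
from h import *
go([.6113,-.0030,.10],10.8)
E
```

```text
time: 19.5
tcp_pos: [0.5198, 0.2978, 0.1082]
tool_rot: [-1.197, -1.232, 1.228]
wrist_force: [0.3, 0.6, -0.3]
width: 0.0163
t 19.5 tcp [0.5198 0.2978 0.1082] yaw 91.61 tilt [ 0.001 -1.    -0.003] w 0.0163 F [ 0.3  0.6 -0.3] q [ 0.3   0.11 -0.12  1.34  0.    0.27]
shift mm [-303.2    8.2  -83. ] turn 80.8
```

```bash
python3 -m inch '[[[-0.02,0,-0.005],8],[[-0.055,0,-0.015],16],[[-0.09,0,-0.025],24],[[-0.125,0,-0.034],32],[[-0.16,0,-0.044],40],[[-0.195,0,-0.053],48],[[-0.225,0,-0.062],56],[[-0.25,0,-0.068],64]]' 0;  python3 - <<'E'
from h import *
go([.6113,-.0030,.10],10.8)
E
```

```text
time: 20.3
tcp_pos: [0.5931, 0.0477, 0.1044]
tool_rot: [-1.538, -0.371, 0.374]
wrist_force: [0.3, 0.4, -1.0]
width: 0.0162
t 20.3 tcp [0.5931 0.0477 0.1044] yaw 27.22 tilt [-0.002 -1.     0.001] w 0.0162 F [ 0.3  0.4 -1. ] q [-0.14  0.11 -0.13  1.34 -0.    0.96]
shift mm [ -7.    4.4 -53.4] turn 16.4
```

```bash
python3 -m inch '[[[-0.002,0.002,-0.02],8],[[-0.005,0.004,-0.04],16],[[-0.007,0.008,-0.051],16.9],[[-0.008,0.018,-0.056],16.9],[[-0.008,0.03,-0.056],16.9],[[-0.008,0.036,-0.056],16.9],[[-0.008,0.036,-0.056],16.9],[[-0.008,0.036,-0.056],16.9]]' 0;  python3 - <<'E'
from h import *
go([.6113,-.0030,.0566],10.8)
m=arm.camera_model('wrist');w=arm.read_camera('wrist');np.save('w14.npy',m,allow_pickle=True)
cv2.imwrite('pics/w14.png',cv2.resize(cv2.convertScaleAbs(w[200:400,200:440],alpha=2.5,beta=15),None,fx=3,fy=3,interpolation=cv2.INTER_CUBIC))
E
```

```text
time: 21.1
tcp_pos: [0.6124, -0.0032, 0.0707]
tool_rot: [-1.566, -0.148, 0.148]
wrist_force: [0.1, -0.2, -0.4]
width: 0.0163
t 21.1 tcp [ 0.6124 -0.0032  0.0707] yaw 10.79 tilt [-0. -1.  0.] w 0.0163 F [ 0.1 -0.2 -0.4] q [-0.22  0.17 -0.12  1.28  0.    1.16]
shift mm [-1.  14.1  0.4] turn -0.0
```

View pics/w14.png

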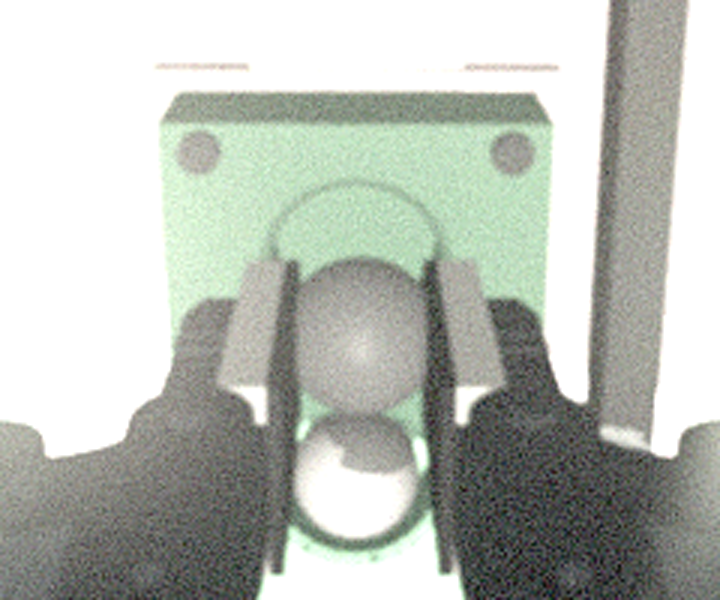

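Run:
```python
from h import *
m=np.load('w14.npy',allow_pickle=True).item()
f=lambda p,z:plane(m,200+(p[0]+.5)/3-.5,200+(p[1]+.5)/3-.5,z)
w1=np.array([.6111,-.0009,.056])
for n,p,z in [('ball',(362,335),.0773),('w1 rim top',(357,180),.056),('blk end',(356,122),.056)]:
    X=f(p,z);print(n,X.round(4),'along',((X-w1)[:2]@[.188,-.982]*1000).round(1),'across',((X-w1)[:2]@[.982,.188]*1000).round(1))
```

```text
ball [ 6.121e-01 -6.000e-04  7.730e-02] along -0.1 across 1.0
w1 rim top [0.6089 0.0126 0.056 ] along -13.7 across 0.4
blk end [0.6072 0.0209 0.056 ] along -22.1 across 0.2
```

```bash
python3 -m inch '[[[-0.0008,0.004,0.0003],0],[[-0.0008,0.008,0.0003],0],[[-0.0008,0.011,0.0003],0],[[-0.0008,0.014,0.0003],0],[[-0.0008,0.014,0.0003],0],[[-0.0008,0.014,0.0003],0]]' 0;  python3 - <<'E'
from h import *
go([.6113,-.0030,.0566],10.8)
E
```

```text
time: 21.75
tcp_pos: [0.6118, -0.0038, 0.0567]
tool_rot: [-1.566, -0.147, 0.147]
wrist_force: [0.5, 0.5, -0.8]
width: 0.0162
t 21.75 tcp [ 0.6118 -0.0038  0.0567] yaw 10.71 tilt [ 0. -1.  0.] w 0.0162 F [ 0.5  0.5 -0.8] q [-0.22  0.18 -0.14  1.25  0.    1.16]
shift mm [-0.3  0.1  0.8] turn -0.1
```

```bash
python3 -m inch '[[[-0.0003,0,0.0008],0],[[-0.0003,0,0.0008],0]]' 0; python3 -m inch '[[[0,0,0],0],[[0,0,0],0],[[0,0,0],0],[[0,0,0],0],[[0,-0.005,0],0],[[0,-0.025,0],0],[[0,-0.045,0],0],[[0,-0.055,0],0]]' 0.4; python3 -m inch '[[[0,-0.01,0.01],0],[[0,-0.01,0.015],0],[[0,-0.01,0.015],0]]';python3 - <<'E'
from h import *
m=arm.camera_model('wrist');w=arm.read_camera('wrist');np.save('w15.npy',m,allow_pickle=True)
cv2.imwrite('pics/w15.png',cv2.convertScaleAbs(w,alpha=1.8));go([.5934,.0909,.09],100.8)
print(proj(m,[.5933,.0911,.076]))
E
```

```text
time: 21.95
tcp_pos: [0.6113, -0.0029, 0.0567]
tool_rot: [-1.566, -0.147, 0.147]
wrist_force: [0.1, -0.5, -0.5]
width: 0.016
time: 22.75
tcp_pos: [0.6123, -0.0032, 0.1141]
tool_rot: [-1.567, -0.149, 0.145]
wrist_force: [0.4, 0.6, -0.3]
width: 0.0344
time: 23.05
tcp_pos: [0.6081, 0.0128, 0.1213]
tool_rot: [-1.565, -0.147, 0.148]
wrist_force: [0.2, -1.1, 0.0]
width: 0.0344
t 23.1 tcp [0.608  0.0124 0.1209] yaw 10.76 tilt [-0.001 -1.     0.001] w 0.0343 F [-0.7 -0.4 -0.5] q [-0.19  0.14 -0.07  1.37  0.    1.19]
shift mm [ 0.3 31.  79.8] turn -90.0
[319.85710898 105.86483715]
```

View pics/w15.png

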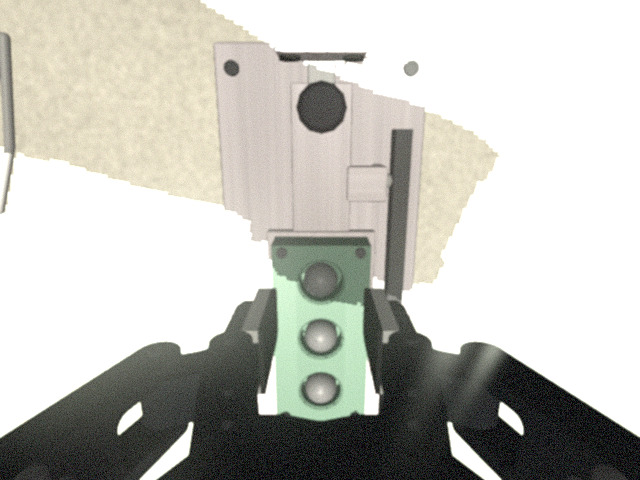

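All three balls are seated, at (320,281), (320,337) and (320,388). The knob top is at (322,107), within 2 px of prediction. Next I'll measure the red notch line in several views.

Run:
```python
from h import *
d=np.array([.188,-.982]);d/=np.linalg.norm(d)
m15=np.load('w15.npy',allow_pickle=True).item()
k=plane(m15,322,107,.076);print('knob',k.round(4))
for n,f,m in [('w5','pics/w5.png',np.load('w5.npy',allow_pickle=True).item()),('side','pics/side0.png',arm.camera_model('side')),('scene','pics/scene0.png',arm.camera_model('scene')),('w6','pics/w6.png',np.load('w6.npy',allow_pickle=True).item())]:
    im=cv2.imread(f).astype(int);b,g,r=im[...,0],im[...,1],im[...,2]
    mk=((r-g>30)&(r-b>30)).astype(np.uint8)
    kk,l,st,ce=cv2.connectedComponentsWithStats(mk)
    for i in range(1,kk):
        X=plane(m,*ce[i],.010)
        if st[i,4]>=2 and .62<X[0]<.75 and -.25<X[1]<0: print(n,ce[i].round(1),st[i],X.round(4),'knob travel',((X-k)[:2]@d-.040).round(4))
```

```text
knob [0.5943 0.0908 0.076 ]
w5 [407.5 337.3] [402 335  11   5  44] [ 0.6956 -0.1225  0.01  ] knob travel 0.1885
side [254.  170.2] [253 170   3   2   4] [ 0.6961 -0.1247  0.01  ] knob travel 0.1908
scene [294.7 406.7] [293 406   4   3   7] [ 0.6941 -0.1221  0.01  ] knob travel 0.1879
```

```bash
python3 -m inch '[[[0,0,0.01],-8],[[0,0,0.03],-16],[[0,0,0.05],-24],[[0,0,0.065],-32],[[0,0,0.075],-40],[[0,0,0.08],-48],[[0,0,0.08],-56],[[0,0,0.08],-64]]' 0.7
python3 - <<'E'
from h import *
go([.5943,.0908,.10],100.8)
E
```

```text
time: 23.9
tcp_pos: [0.5931, 0.0906, 0.1206]
tool_rot: [-1.32, -1.014, 1.016]
wrist_force: [-0.1, -0.9, 0.9]
width: 0.0601
t 23.9 tcp [0.5931 0.0906 0.1206] yaw 75.06 tilt [-0.    -1.     0.002] w 0.0601 F [-0.1 -0.9  0.9] q [-0.07  0.11 -0.09  1.37 -0.    0.19]
shift mm [ 0.6 20.6 -1.2] turn -25.7
```

```bash
python3 -m inch '[[[0.0006,0,-0.001],-8],[[0.0006,0.01,-0.001],-16],[[0.0006,0.02,-0.001],-24],[[0.0006,0.02,-0.001],-25.7],[[0.0006,0.02,-0.001],-25.7],[[0.0006,0.02,-0.001],-25.7],[[0.0006,0.02,-0.001],-25.7]]' 0.6
python3 - <<'E'
from h import *
go([.5943,.0908,.043],100.8)
m=arm.camera_model('wrist');w=arm.read_camera('wrist')
cv2.imwrite('pics/w16.png',cv2.convertScaleAbs(w,alpha=1.8))
print(proj(m,[.5943,.0908,.076]))
E
```

```text
time: 24.6
tcp_pos: [0.5951, 0.0906, 0.1023]
tool_rot: [-1.119, -1.341, 1.34]
wrist_force: [-0.8, -0.1, 0.0]
width: 0.0514
t 24.6 tcp [0.5951 0.0906 0.1023] yaw 100.29 tilt [-0.    -1.    -0.001] w 0.0514 F [-0.8 -0.1  0. ] q [-0.07  0.12 -0.11  1.33  0.   -0.25]
shift mm [ 0.3 59.3  0.8] turn -0.5
[320.50415207 282.99515303]
```

View pics/w16.png

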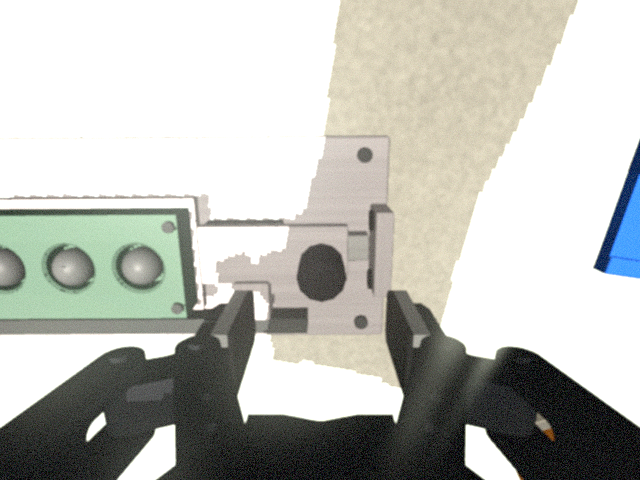

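```bash
python3 - <<'E'
from h import *
ms,md=arm.camera_model('scene'),arm.camera_model('side');mw=arm.camera_model('wrist')
fa=lambda p:(240+(p[0]+.5)/4.5-.5,120+(p[1]+.5)/4.5-.5)
fb=lambda p:(215+(p[0]+.5)/4.5-.5,255+(p[1]+.5)/4.5-.5)
print('stop far corner',tri([ms,md],[fb((607,93)),fa((145,527))]).round(4))
print('near corner',tri([ms,md],[fb((515,42)),fa((247,525))]).round(4))
for z in(.02,.03,.04,.05,.06): print(z,[plane(mw,*p,z).round(3)[:2] for p in((373,206),(391,206),(376,297))])
E
python3 - <<'E'
import cv2
w=cv2.imread('pics/w16.png');cv2.imwrite('pics/w16c.png',cv2.resize(w[180:350,240:440],None,fx=3.5,fy=3.5,interpolation=cv2.INTER_CUBIC))
E
```

```text
stop far corner [0.6107 0.1314 0.0371]
near corner [0.5631 0.1264 0.0374]
0.02 [array([0.563, 0.116]), array([0.562, 0.127]), array([0.619, 0.13 ])]
0.03 [array([0.562, 0.115]), array([0.56 , 0.125]), array([0.615, 0.128])]
0.04 [array([0.56 , 0.113]), array([0.559, 0.122]), array([0.611, 0.126])]
0.05 [array([0.559, 0.111]), array([0.557, 0.12 ]), array([0.607, 0.124])]
0.06 [array([0.557, 0.11 ]), array([0.556, 0.118]), array([0.603, 0.121])]
```

View pics/w16c.png

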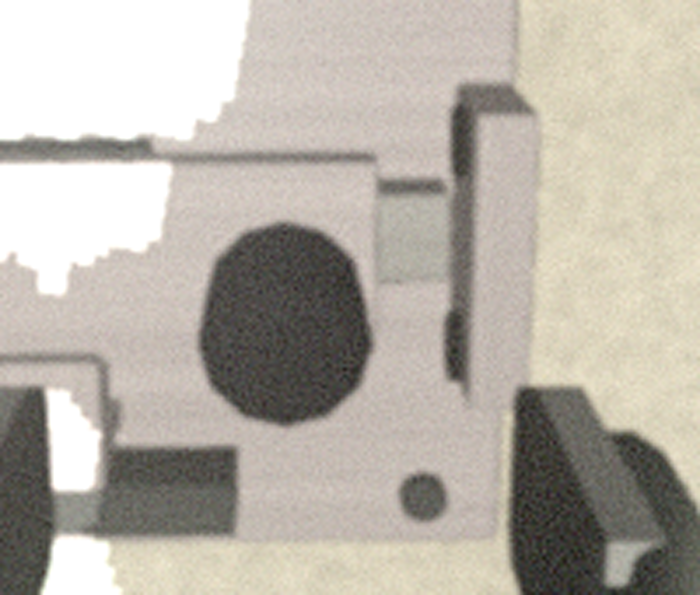

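The stop behind the knob tops out at about 37 mm, so fingertips at 46 mm clear it. Descending onto the knob.

```bash
python3 -m inch '[[[0.0005,0.015,0.002],-0.5],[[0.0005,0.033,0.002],-0.5],[[0.0005,0.045,0.002],-0.5],[[0.0005,0.053,0.002],-0.5],[[0.0005,0.0565,0.002],-0.5],[[0.0005,0.0565,0.002],-0.5],[[0.0005,0.0565,0.002],-0.5]]' 0.6
python3 - <<'E'
from h import *
go([.593,.0910,.046],100.8)
w=arm.read_camera('wrist')
cv2.imwrite('pics/w17.png',cv2.convertScaleAbs(w,alpha=1.8))
E
```

```text
time: 25.35
tcp_pos: [0.5932, 0.0907, 0.0459]
tool_rot: [-1.114, -1.349, 1.348]
wrist_force: [-1.1, -0.1, 0.3]
width: 0.0514
t 25.35 tcp [0.5932 0.0907 0.0459] yaw 100.91 tilt [-0.    -1.    -0.001] w 0.0514 F [-1.1 -0.1  0.3] q [-0.07  0.15 -0.19  1.23  0.   -0.26]
shift mm [ 0.3 -0.1  0.1] turn 0.1
```

View pics/w17.png

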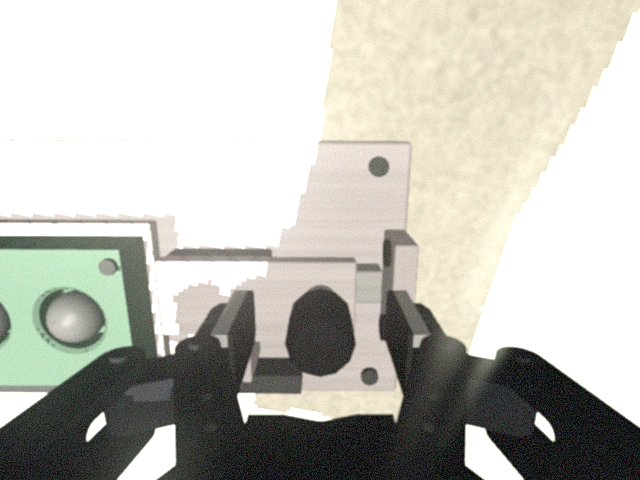

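The knob, at about (320,330), is centred between the fingers. Closing.

```bash
python3 -m inch '[[[0,0,0],0],[[0,0,0],0],[[0,0,0],0],[[0,0,0],0],[[0,0,0],0],[[0,0,0],0]]' 0
python3 - <<'E'
from h import *
go([.593+.188*.185,.0910-.982*.185,.046],100.8)
w=arm.read_camera('wrist')
cv2.imwrite('pics/w18.png',cv2.convertScaleAbs(w,alpha=1.8))
E
```

```text
time: 26.0
tcp_pos: [0.5931, 0.0908, 0.046]
tool_rot: [-1.114, -1.349, 1.348]
wrist_force: [-1.7, -0.0, 5.5]
width: 0.0219
t 26.0 tcp [0.5931 0.0908 0.046 ] yaw 100.91 tilt [-0.    -1.    -0.001] w 0.0219 F [-1.7 -0.   5.5] q [-0.07  0.15 -0.19  1.23  0.   -0.26]
shift mm [-1.847e+02  1.000e-01  3.000e-01] turn 0.1
```

View pics/w18.png

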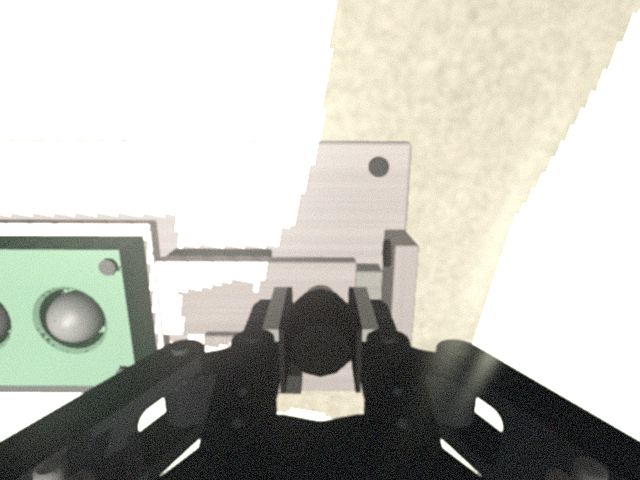

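```bash
python3 -m inch '[[[-0.003,0,0],0],[[-0.01,0,0],0],[[-0.02,0,0],0],[[-0.032,0,0],0],[[-0.044,0,0],0],[[-0.053,0,0],0],[[-0.058,0,0],0],[[-0.06,0,0],0]]' 0; python3 -m inch '[[[0,0,0],0],[[0,0,0],0]]' 0
python3 - <<'E'
from h import *
go([.593+.188*.18,.0910-.982*.18,.046],100.8)
E
```

```text
time: 26.85
tcp_pos: [0.6043, 0.0314, 0.046]
tool_rot: [-1.114, -1.348, 1.348]
wrist_force: [-3.5, 0.5, 7.8]
width: 0.0221
time: 27.05
tcp_pos: [0.6043, 0.0313, 0.046]
tool_rot: [-1.114, -1.348, 1.348]
wrist_force: [-2.2, -2.5, 5.0]
width: 0.022
t 27.05 tcp [0.6043 0.0313 0.046 ] yaw 100.89 tilt [-0.001 -1.    -0.   ] w 0.022 F [-2.2 -2.5  5. ] q [-0.16  0.17 -0.17  1.23 -0.   -0.35]
shift mm [-1.192e+02  1.000e-01 -0.000e+00] turn 0.1
```

```bash
python3 -m inch '[[[-0.004,0,0],0],[[-0.014,0,0],0],[[-0.028,0,0],0],[[-0.043,0,0],0],[[-0.058,0,0],0],[[-0.071,0,0],0],[[-0.078,0,0],0],[[-0.08,0,0],0]]' 0; python3 -m inch '[[[-0.003,0,0],0],[[-0.01,0,0],0],[[-0.019,0,0],0],[[-0.027,0,0],0],[[-0.033,0,0],0],[[-0.036,0,0],0],[[-0.036,0,0],0],[[-0.036,0,0],0]]' 0
python3 - <<'E'
from h import *
go([.593+.188*.1885,.0910-.982*.1885,.046],100.8)
w=arm.read_camera('wrist');s=arm.read_camera('side');c=arm.read_camera('scene')
cv2.imwrite('pics/w19.png',cv2.convertScaleAbs(w,alpha=1.8))
cv2.imwrite('pics/s19.png',cv2.resize(cv2.convertScaleAbs(s[110:250,230:340],alpha=1.7),None,fx=4.2,fy=4.2,interpolation=cv2.INTER_CUBIC))
cv2.imwrite('pics/c19.png',cv2.resize(cv2.convertScaleAbs(c[330:470,180:360],alpha=1.7),None,fx=4.2,fy=4.2,interpolation=cv2.INTER_CUBIC))
E
```

```text
time: 27.85
tcp_pos: [0.6192, -0.0476, 0.046]
tool_rot: [-1.114, -1.347, 1.348]
wrist_force: [-5.1, 0.4, 7.7]
width: 0.0225
time: 28.65
tcp_pos: [0.6258, -0.0828, 0.046]
tool_rot: [-1.114, -1.347, 1.349]
wrist_force: [-4.8, -2.7, 7.6]
width: 0.022
t 28.65 tcp [ 0.6258 -0.0828  0.046 ] yaw 100.87 tilt [-0.001 -1.     0.001] w 0.022 F [-4.8 -2.7  7.6] q [-0.34  0.25 -0.08  1.24 -0.   -0.53]
shift mm [-11.6   0.1  -0.5] turn 0.1
```

View pics/c19.png

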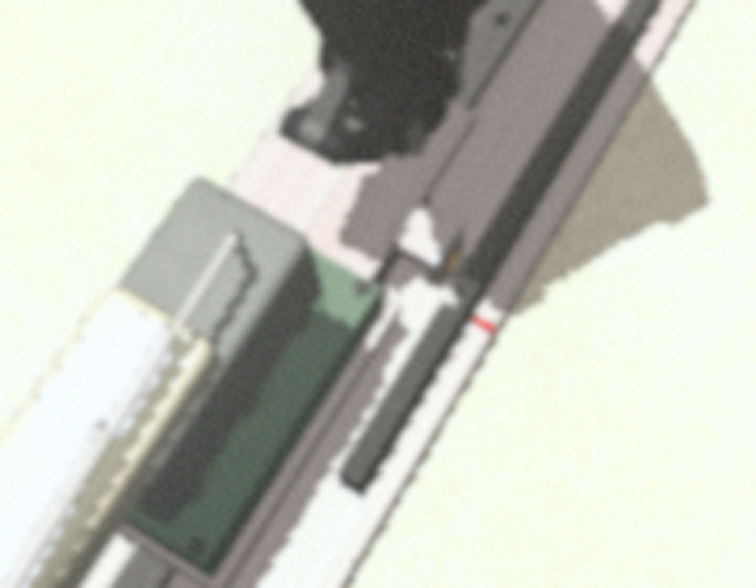

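View pics/w19.png

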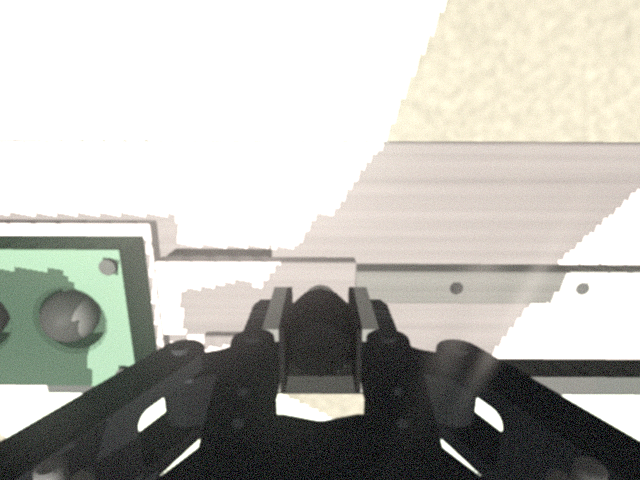

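View pics/s19.png

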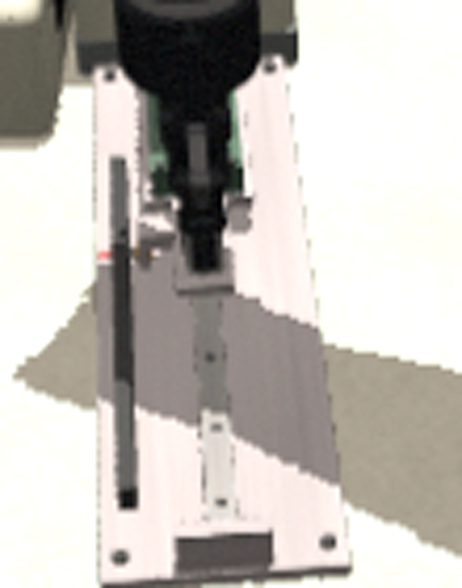

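The scene view shows the catch's ball at crop (452,262), about 10 mm short of the notch gap at (462,285). I'll advance 7 mm, relieve the side load, then take small steps while watching the force along the rail.

```bash
cat > fr.py <<'E'
from h import *
import sys
F=[];P=[]
for i in range(4):
    arm.read_camera('wrist') if i else None
    s=arm.read_state();F.append(s['wrist_force']);P.append(s['tcp_pos'])
F=np.mean(F,0);P=np.mean(P,0);d=np.array([.185,-.983])
print('t',round(s['time'],2),'travel mm',((P-[.5931,.0908,.046])[:2]@d*1000).round(2),'F along',(F[:2]@d).round(2),'across',(F[0]*.983+F[1]*.185).round(2),'Fz',F[2].round(1),'w',round(s['width'],4))
E
python3 fr.py; python3 -m inch '[[[-0.001,0,0.0005],0],[[-0.003,0,0.001],0],[[-0.005,0,0.001],0],[[-0.006,0,0.001],0],[[-0.006,0,0.001],0],[[-0.006,0,0.001],0]]' 0|grep tcp; python3 fr.py; python3 -m inch '[[[-0.0005,0,0],0],[[-0.001,0,0],0],[[-0.001,0,0],0]]' 0|grep tcp;  python3 fr.py
```

```text
t 28.95 travel mm 176.63 F along 1.29 across -6.03 Fz 7.9 w 0.0221
tcp_pos: [0.6268, -0.0885, 0.046]
t 29.7 travel mm 182.46 F along -0.09 across -0.25 Fz 5.0 w 0.0217
tcp_pos: [0.627, -0.0893, 0.046]
t 30.15 travel mm 183.35 F along -0.77 across 0.07 Fz 4.7 w 0.0222
```

```bash
for i in 1; do :; done; python3 -m inch '[[[-0.0005,0,0],0],[[-0.001,0,0],0],[[-0.001,0,0],0]]' 0|grep tcp;  python3 fr.py; python3 -m inch '[[[-0.0005,0,0],0],[[-0.001,0,0],0],[[-0.001,0,0],0]]' 0|grep tcp;  python3 fr.py; python3 -m inch '[[[-0.0005,0,0],0],[[-0.001,0,0],0],[[-0.001,0,0],0]]' 0|grep tcp;  python3 fr.py
```

```text
tcp_pos: [0.6272, -0.0904, 0.046]
t 30.6 travel mm 184.43 F along -0.38 across 0.16 Fz 5.1 w 0.0226
tcp_pos: [0.6274, -0.0915, 0.046]
t 31.05 travel mm 185.62 F along 0.96 across -0.02 Fz 5.1 w 0.0221
tcp_pos: [0.6277, -0.0928, 0.0461]
t 31.5 travel mm 186.88 F along 2.66 across -0.31 Fz 5.5 w 0.0222
```

The force has turned to +2.7 N forward, so the catch is pulling the carriage in. I'll keep stepping to the zero crossing.

```bash
python3 -m inch '[[[-0.0005,0,0],0],[[-0.001,0,0],0],[[-0.001,0,0],0]]' 0|grep tcp;  python3 fr.py; python3 -m inch '[[[-0.0005,0,0],0],[[-0.001,0,0],0],[[-0.001,0,0],0]]' 0|grep tcp;  python3 fr.py
```

```text
tcp_pos: [0.6279, -0.0939, 0.046]
t 31.95 travel mm 188.09 F along 4.3 across 0.21 Fz 5.2 w 0.0218
tcp_pos: [0.628, -0.0948, 0.0461]
t 32.4 travel mm 188.93 F along 2.92 across -0.61 Fz 5.5 w 0.0218
```

```bash
python3 -m inch '[[[-0.0005,0,0],0],[[-0.001,0,0],0],[[-0.001,0,0],0]]' 0|grep tcp;  python3 fr.py
```

```text
tcp_pos: [0.6281, -0.0951, 0.046]
t 32.85 travel mm 189.2 F along -0.06 across -0.35 Fz 7.1 w 0.0215
```

Run:
```python
from h import *
c=arm.read_camera('scene')
cv2.imwrite('pics/c20.png',cv2.resize(cv2.convertScaleAbs(c[340:440,220:340],alpha=1.7),None,fx=6,fy=6,interpolation=cv2.INTER_CUBIC))
```

```text
(no output)
```

View pics/c20.png

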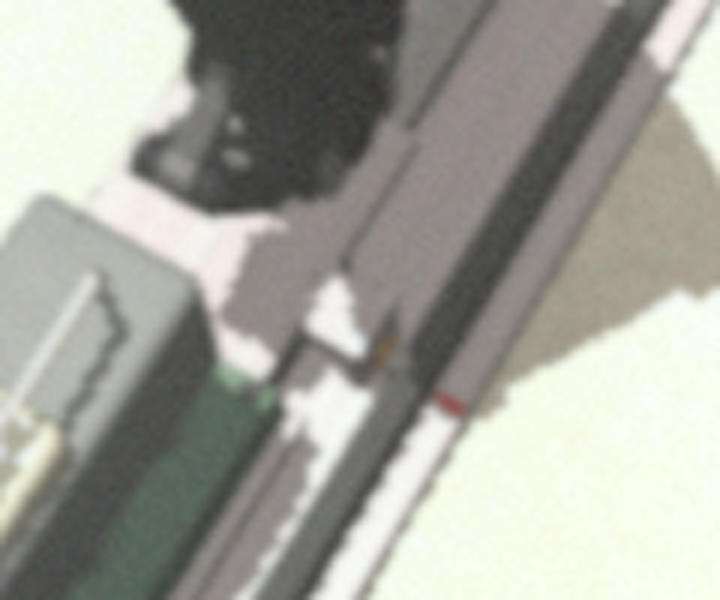

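```bash
python3 -m inch '[[[0,0,0],0],[[0,0,0],0],[[0,0,0],0],[[0,0,0],0]]' 0|grep tcp;  python3 fr.py; python3 -m inch '[[[-0.0004,0,0],0],[[-0.0008,0,0],0],[[-0.0008,0,0],0]]' 0|grep tcp;  python3 fr.py
```

```text
tcp_pos: [0.6281, -0.0951, 0.046]
t 33.45 travel mm 189.2 F along -0.26 across -0.28 Fz 7.4 w 0.022
tcp_pos: [0.6281, -0.0952, 0.046]
t 33.9 travel mm 189.36 F along -3.05 across -0.05 Fz 8.3 w 0.022
```

A further 0.8 mm of command moved it only 0.16 mm and gave a −3 N restoring force, so the catch is seated. Backing off to neutral and checking everything once more.

```bash
python3 -m inch '[[[0.0004,0,0],0],[[0.0008,0,0],0],[[0.0008,0,0],0],[[0.0008,0,0],0]]' 0|grep tcp;  python3 fr.py
python3 - <<'E'
from h import *
c=arm.read_camera('scene');s=arm.read_camera('side');w=arm.read_camera('wrist')
cv2.imwrite('pics/f1.png',cv2.convertScaleAbs(c,alpha=1.7));cv2.imwrite('pics/f2.png',cv2.convertScaleAbs(s,alpha=1.5));cv2.imwrite('pics/f3.png',cv2.convertScaleAbs(w,alpha=1.8))
E
```

```text
tcp_pos: [0.6281, -0.0951, 0.0461]
t 34.45 travel mm 189.19 F along -0.16 across -0.29 Fz 7.1 w 0.0221
```

View pics/f1.png

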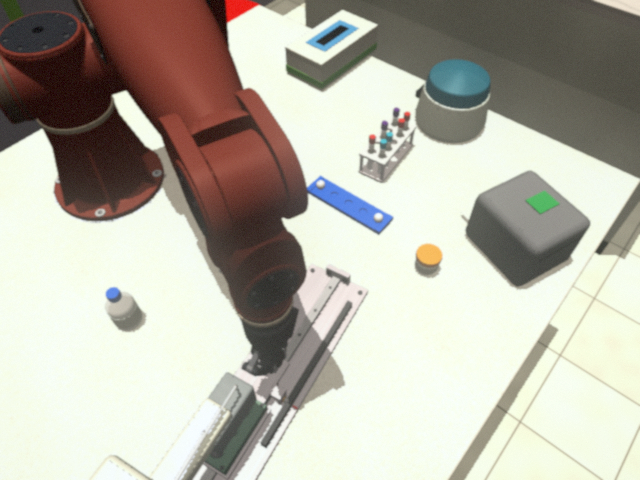

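View pics/f2.png

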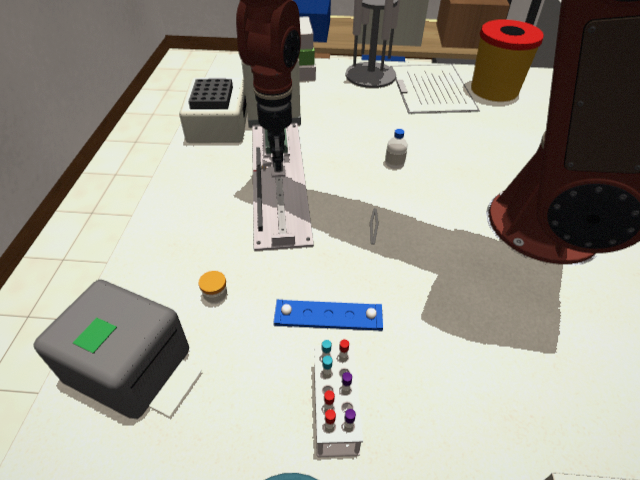

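View pics/f3.png

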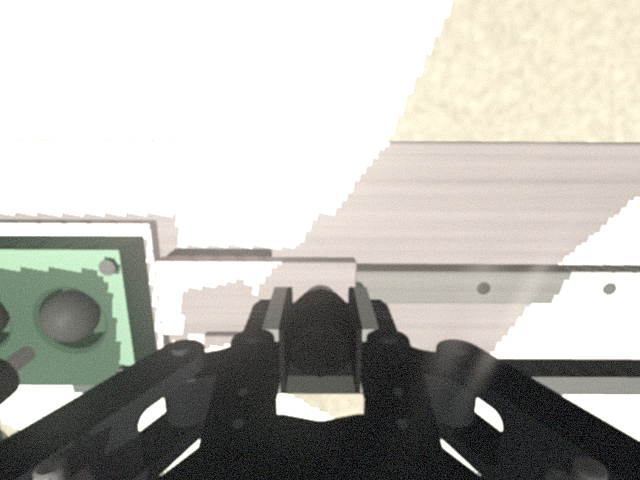

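Run:
```python
from workcell import arm
print(arm.sign_off())
```

```text
the job is handed in; nothing more can be done
None
```

The job is done and handed in at about 34.6 s. The three steel balls are in the three wells, and the carriage stands in the notch with the knob still gripped.

- **Balls:** the wrist camera showed all three seated before I slid the carriage. The last wrist view again shows the ball in well1. Wells 2 and 3 were hidden at the end by the dosing head and the view.
- **First pick:** my first grip was too high on the ball. I saw this in the image, reopened and re-gripped lower. The fingertips pressed the rack with up to about 18 N on the re-grip, and 15 to 16 N on the other two picks.
- **Other things:** the two ceramic balls are still in the end dimples, and the tubes, pot, bottle and forceps look undisturbed.
- **Notch:** I slid the carriage 189.2 mm; the cameras had put the notch at 188 to 191 mm. The catch pulled the carriage forward with up to 4.3 N, and the force then fell to zero. A further 0.8 mm of command moved it only 0.16 mm and met about 3 N pushing back, so I backed off to neutral.
- **Hand-in state:** force along the rail was about −0.2 N and across it −0.3 N. The gripper was closed on the knob, and about 7 N vertical force remained from the grip.

One reading disagreed: the finger width showed 16 mm on the 20 mm balls and 22 mm on the 24 mm knob. The grips held, so I did not rely on that number.

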